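# Hang the ophthalmoscope back in its stand

## Task

Hang the ophthalmoscope back in the free fork of the two-place stand: pinch it by the rims of its lens wheel, lift it clear of the trolley, ease your grip so that it swings between your fingers to hang straight down, head up and handle down, and grip it firmly again. Slide its neck into the fork without forcing it, let the collar down onto both prongs while you still hold it, and only then let go, leaving it hanging upright. Leave the otoscope in the other fork and the forceps and tongue blade on the trolley as they are.

Things in the scene. Friction and masses are not known exactly. Their poses are not given: they have to be found in the camera images.
- scope: ophthalmoscope, 198 mm long, 0.22 to 0.34 kg: black head, chrome battery handle. Starts lying on the flat back of its head. Origin on the underside below the lens wheel; own x runs along the axis from butt to head (up when hung), y across the wheel's rims, z out of the eyepiece side. Long axis 17 mm above the underside; head to x=+26, butt to x=-172; centre of mass about x=-90
- scope_wheel (a point): centre of the lens wheel, 17 mm above the underside: a stiff disc 35 mm across, 8 mm thick, axis along own z, in a head 25 mm wide; only its two rims stand proud, at y=+-17.5, the place to pinch. Pinched there it stays rigid above 75 N per pad, begins to sag at 35 to 70 N, swings to within about 10 degrees of hanging at 15 N and 5 at 8 N, slips out under about 4 N. The round rims do not square it up: a sideways lean in the grip stays
- scope_collar (a point): centre of the collar's underside, 35 mm from the wheel's centre towards the butt (own x=-35 mm). Collar 34 mm across, 6 mm thick; below it a neck 14 mm across and 20 mm long, then the handle, 29 to 34 mm across, ending 137 mm below this point
- cradle (a point): point midway between the free fork's prongs, level with their tops, 160 mm above the trolley, where the collar's underside centre belongs. x points into the fork, z up. Slot 22 mm wide, open to -x; prongs 8 mm thick with tips at x=-26 mm turned up 5 mm from x=-20; a back bar rises 18 mm above the prongs, its face at x=+21: the collar touches it 4 mm past its place
- stand: white two-place stand screwed down: base 125 x 220 x 10 mm, column and back bar, two forks 110 mm apart opening to own -x. The free fork is the one on own -y; origin at the centre of the base's underside
- otoscope: otoscope hanging in the stand's other fork, 110 mm to the free one's +y side: same handle, black head with a cone. Origin at its collar's underside, z up. Its head reaches 53 mm above the prongs and its cone 40 mm out towards own -x
- forceps: flat ring-handled forceps, 165 x 56 x 6 mm, lying beside the ophthalmoscope's handle on its -y side; origin at the middle of the underside
- tongue_blade: flat steel tongue blade, 156 x 21 x 4 mm, lying crosswise, its origin 60 to 75 mm beyond the end of the ophthalmoscope's head; origin near the middle of the underside
Not all that is in view belongs to the job. What is shaped like the scope but yellow is not meant.

How it is judged (in metres and radians):
On the way, in this order (a step that is already met when the one before it is completed fails the run):
1. the ophthalmoscope hangs handle down in a firm grip, clear of the trolley (angle between scope's own x axis and vertical below 0.25 rad and contact force between the fingers and scope above 30 N and height (world z) of scope_wheel above 0.18 m), for 0.3 s.
2. its collar rests on the free fork's prongs while it is still held (horizontal distance between scope_collar and cradle below 0.008 m and z of scope_collar in the frame of cradle between -0.003 and 0.004 m and contact force between scope and stand above 0.5 N and contact force between the fingers and scope above 1 N), for 0.1 s.
At the end, for the whole second after the job is handed in: the ophthalmoscope hangs at rest in the free fork, its collar flat on both prongs (underside centre within 7 mm sideways and 3 mm in height of its place), head up within 7 degrees of vertical; the otoscope has stayed within 20 mm and the forceps and tongue blade within 30 mm of where they were (horizontal distance between scope_collar and cradle below 0.007 m and z of scope_collar in the frame of cradle between -0.003 and 0.003 m and angle between scope's own x axis and vertical below 0.12 rad and linear speed of scope below 0.08 m/s and distance of otoscope from where it was at the start of the episode below 0.02 m and distance of each of forceps, tongue_blade from where it was at the start of the episode below 0.03 m); the robot touches nothing.
It fails at once if the otoscope knocked about or out of its fork (distance of otoscope from where it was at the start of the episode above 0.03 m).
It fails at once if the forceps or the tongue blade shoved aside (distance of any of forceps, tongue_blade from where it was at the start of the episode above 0.04 m).
It fails at once if the ophthalmoscope forced hard against the stand (contact force between scope and stand above 60 N).
It also fails if it takes over 66 s, if anything falls off the work surface, if the arm or the gripper's body presses on something with over 40 N, if the wrist force passes 120 N, or if a joint passes its speed limit or range.

## Robot

A 6-joint arm with a two-finger parallel gripper is mounted at the origin on the work surface. World frame = base frame: x ahead of the robot, y to its left, z up, the work surface at z = 0. Lengths are in mm, angles in rad, forces in N, time in s.
With the tool pointing down it reaches from about 300 to 775 mm from the base axis. Payload 14.6 kg.
Tool frame: the origin (TCP) lies on the centre line of the jaws, within the pads' length; the fingertips stand 19 mm ahead of it and the grasp point (between the pads) is the TCP (bot.tip_reach is the distance from the TCP to the fingertips, in mm); y points along the fingers, x is the direction in which the jaws open and shut, and the axes are right-handed (so a half turn about y gives the same grasp; the last joint's range is limited). The gripper opens to 85 mm and grips with 20 to 120 N. Pads are 22 mm wide; open, the fingers measure 114 mm over their backs; the gripper's body (76 mm by 85 mm) begins 54 mm behind the grasp point. The pads swing forward as they close: fully open they stand 13 mm farther back than shut.
Start: joints at [-1.309, 0.3, 1.521, -0, 1.321, -0.067], TCP at [177.592, -520.529, 229.681] pointing down, gripper open.
Joint ranges: [-3.03, 3.03], [-0.79, 2.21], [0.23, 2.52], [-1.04, 4.18], [0, 3.07], [-2.55, 2.55]. Speed limits (rad/s): [2.22, 2.22, 2.57, 3.14, 3.14, 3.14].

## Interface

Orientations are given as a unit quaternion [w, x, y, z].
In Python, from rig import bot gives the robot as it stands. Calls block until the motion is done:
- bot.move_to(position, orientation): joint-space move of the TCP to a pose.
- bot.servo_line(position, attitude=None, speed=150, until_force=None): straight line of the TCP; attitude=None keeps the orientation; speed is the mean speed in mm/s. With until_force (N) it stops when the force on the tool has changed by that much, and returns True; else False.
- bot.move_joints(angles): joint-space move.
- bot.move_gripper(opening, grip_force=None): finger opening in mm; grip_force is the grip in N (None keeps the last); returns when the fingers have stopped.
- bot.dwell(seconds).
- bot.ik(position, orientation): joint angles nearest the present ones, or None.
- bot.read_state(): the state.
- bot.read_camera(name): name is "scene" or "side" or "wrist"; returns a dict with "image" (480x640x3 uint8, blue, green, red), "depth" (480x640 float32, mm along the optical axis (not along the pixel's ray), 0 where there is no reading), "fovy" (degrees; the focal length in pixels is half the picture's height over the tangent of half this angle, whatever the lens; pixels are square), "cx", "cy" (the principal point, pixels), "k1" (the pictures are not rectified: a ray, as slopes to the right and down, at radius r is drawn at 1 + k1 r^2 times it, then the intrinsics apply), "eye" and "attitude" of the camera in the world; the wrist camera has in their place "mount" (4x4, takes a point from camera to tool coordinates, whose origin is the TCP and whose axes are the tool frame's). Camera axes: x right, y down, z forward; pixel columns grow to the right and rows downward; lengths in mm; the calibration is good to about 2 mm. A picture is of the moment at which its call begins: read the wrist's pose just before it.
A pose or a line that the arm cannot do raises bot.MotionError and nothing moves.
- bot.finish_job(): hands the job in, once; it reports no verdict.
The state is a dict: "clock": time; "joint_positions": joint angles; "qvel": joint speeds; "effort": joint torques, N m; "ee_pos": TCP position; "tool_rot": TCP orientation; "ft_force": force on the tool from outside, world axes, zero at the start; "moment": the same for the moment, N m; "grip_width": finger opening in mm.
Only numpy, scipy, OpenCV 4.12 (cv2) and the standard library are available. Lean on these libraries where they do the work, as an engineer would, in place of code of your own. Each camera call takes 0.05 s, during which the arm holds its last target.

## Working session

There is one attempt and no reset: what is moved stays moved. The work goes in short steps, each a Python script; the robot and the scene stay as the last script left them, time stands still between calls to the robot, and variables do not carry over. Pictures are saved under pics/ and viewed, and the job is handed in when it is done.

```bash
ls; mkdir -p pics; python3 - <<'E'
from rig import bot
import cv2
for n in("scene","side","wrist"):
    c=bot.read_camera(n); cv2.imwrite(f"pics/{n}0.png",c["image"])
    print(n,{k:v for k,v in c.items() if k not in("image","depth")}, (c["depth"]>0).mean())
print(bot.read_state(),bot.tip_reach)
E
```

```text
pics
scene {'fovy': 55.99174304780771, 'cx': 323.42012992314284, 'cy': 235.06613336324318, 'k1': -0.03974632688571998, 'eye': array([1002.47826927,  152.2457885 , 1077.3402771 ]), 'attitude': array([-0.16255109,  0.57844091,  0.76933069, -0.21705658])} 0.9958170572916667
side {'fovy': 46.596793973357435, 'cx': 315.1632792958327, 'cy': 246.75203264452767, 'k1': 0.008031058283846449, 'eye': array([ 224.0071214 ,  989.83586358, 1049.20401354]), 'attitude': array([ 0.04619883, -0.09740419,  0.90716593, -0.40672849])} 0.9958821614583333
wrist {'fovy': 59.77958884541745, 'cx': 312.87014971340966, 'cy': 238.84761158322155, 'k1': -0.07329561074741564, 'mount': array([[ 9.99999654e-01,  7.44485691e-04,  3.71398904e-04,
         6.13767871e-02],
       [-1.21860965e-04, -3.10520995e-01,  9.50566513e-01,
        -1.45453787e+02],
       [ 8.23010325e-04, -9.50566230e-01, -3.10520797e-01,
         8.00254252e+01],
       [ 0.00000000e+00,  0.00000000e+00,  0.00000000e+00,
         1.00000000e+00]])} 0.9958984375
{'clock': 0.15, 'joint_positions': array([-1.30855392e+00,  3.00331747e-01,  1.52142016e+00,  2.26911619e-05,
        1.32066402e+00, -6.65885905e-02]), 'qvel': array([ 0.0002535 , -0.00196906, -0.00068619, -0.00065047,  0.00080077,
       -0.00081353]), 'effort': array([-6.43757940e-04, -5.43670893e+01, -3.61885893e+01, -5.21738514e-05,
        3.16044832e-03, -2.25588491e-05]), 'ee_pos': array([ 177.58116805, -520.37041457,  229.26583143]), 'tool_rot': array([ 0.5752845 , -0.57490302,  0.41164081, -0.4112008 ]), 'ft_force': array([ 0.15154476, -0.04689431,  0.18018606]), 'moment': array([ 0.00187358,  0.00532437, -0.01441742]), 'grip_width': 85.53738323993102} 19.0
```

View pics/scene0.png

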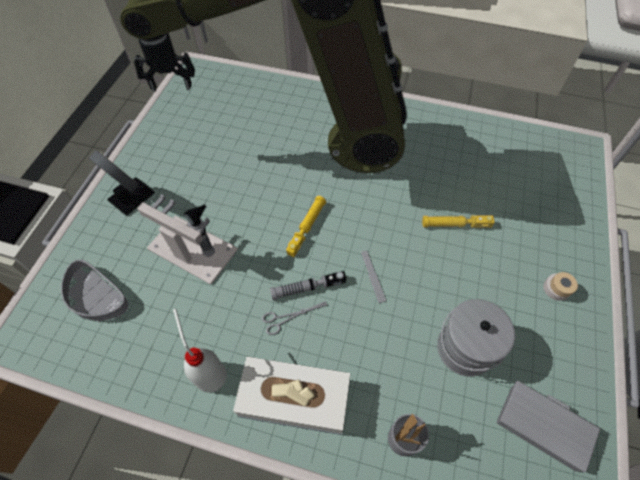

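View pics/side0.png

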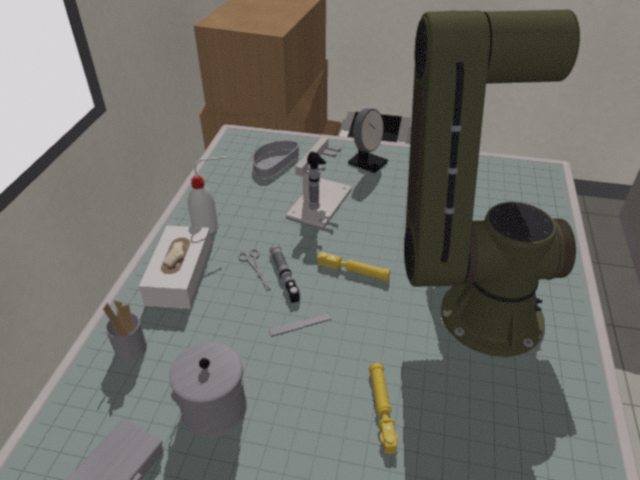

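View pics/wrist0.png

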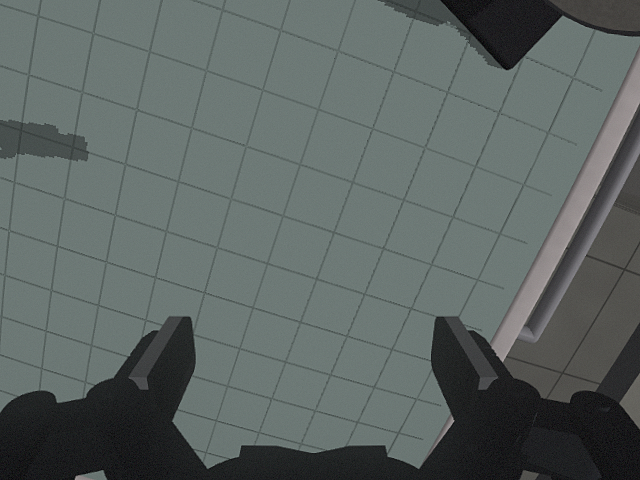

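```bash
cat > h.py <<'E'
import numpy as np, cv2
from scipy.spatial.transform import Rotation as R
def q2R(q): return R.from_quat([q[1],q[2],q[3],q[0]]).as_matrix()
def R2q(M):
    q=R.from_matrix(M).as_quat(); return np.array([q[3],q[0],q[1],q[2]])
def K(c):
    f=240/np.tan(np.radians(c["fovy"])/2); return np.array([[f,0,c["cx"]],[0,f,c["cy"]],[0,0,1.]])
def pose(c,st=None):
    if "mount" in c:
        T=np.eye(4);T[:3,:3]=q2R(st["tool_rot"]);T[:3,3]=st["ee_pos"];T=T@c["mount"];return T[:3,:3],T[:3,3]
    return q2R(c["attitude"]),np.array(c["eye"])
def rays(c,uv):
    uv=np.asarray(uv,float).reshape(-1,1,2)
    n=cv2.undistortPoints(uv,K(c),np.array([c["k1"],0,0,0,0.]))[:,0]
    return np.c_[n,np.ones(len(n))]
def onplane(c,uv,z,st=None):
    Rm,t=pose(c,st); d=rays(c,uv)@Rm.T
    return t+d*((z-t[2])/d[:,2])[:,None]
def depthpts(c,uv,st=None):
    Rm,t=pose(c,st); uv=np.asarray(uv,int)
    z=c["depth"][uv[:,1],uv[:,0]]
    return t+(rays(c,uv)*z[:,None])@Rm.T
def proj(c,P,st=None):
    Rm,t=pose(c,st); p=(np.asarray(P,float).reshape(-1,3)-t)@Rm
    return cv2.projectPoints(p,np.zeros(3),np.zeros(3),K(c),np.array([c["k1"],0,0,0,0.]))[0][:,0]
def tri(obs):
    A=np.zeros((3,3));b=np.zeros(3);L=[]
    for c,uv,st in obs:
        Rm,t=pose(c,st);d=(rays(c,[uv])@Rm.T)[0];d/=np.linalg.norm(d);M=np.eye(3)-np.outer(d,d);A+=M;b+=M@t;L.append((M,t))
    X=np.linalg.solve(A,b);return X,[np.linalg.norm(M@(X-t)) for M,t in L]
E
python3 - <<'E'
from rig import bot
from h import *
s=bot.read_camera("scene");d=bot.read_camera("side")
def crop(c,x0,y0,w,h,k):return cv2.resize(c["image"][y0:y0+h,x0:x0+w],None,fx=k,fy=k,interpolation=cv2.INTER_CUBIC)
cv2.imwrite("pics/s_scope.png",crop(s,255,240,140,100,5))
cv2.imwrite("pics/s_stand.png",crop(s,90,140,160,150,4))
cv2.imwrite("pics/d_scope.png",crop(d,225,235,120,100,5))
cv2.imwrite("pics/d_stand.png",crop(d,270,120,120,110,5))
for uv in [(338,280),(280,290),(372,270),(268,325),(202,212),(305,222),(459,221)]:
    print(uv,depthpts(s,[uv])[0].round())
E
```

```text
(338, 280) [507.  47.  30.]
(280, 290) [575. -87.  32.]
(372, 270) [440. 123.   2.]
(268, 325) [661. -92.   1.]
(202, 212) [ 501. -295.  193.]
(305, 222) [361. -87.  31.]
(459, 221) [238. 323.  30.]
```

```bash
python3 - <<'E'
import cv2,numpy as np
a=[cv2.imread(f"pics/{n}.png") for n in("s_scope","s_stand","d_scope","d_stand")]
a=[cv2.resize(i,(400,300)) for i in a]
print()
E
```

```text
(no output)
```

View pics/s_scope.png

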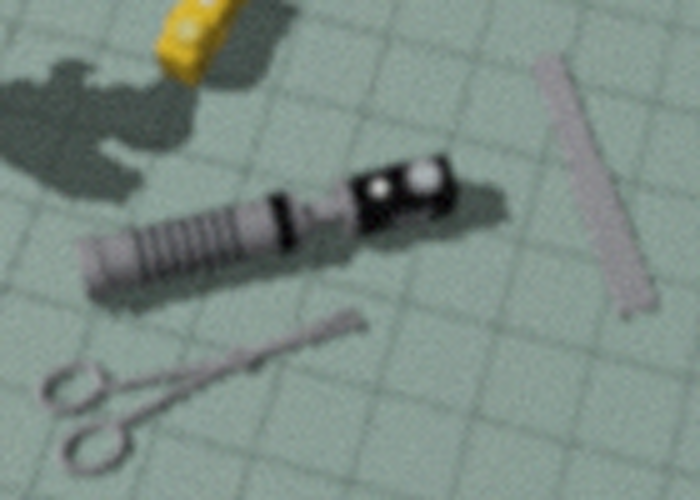

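View pics/s_stand.png

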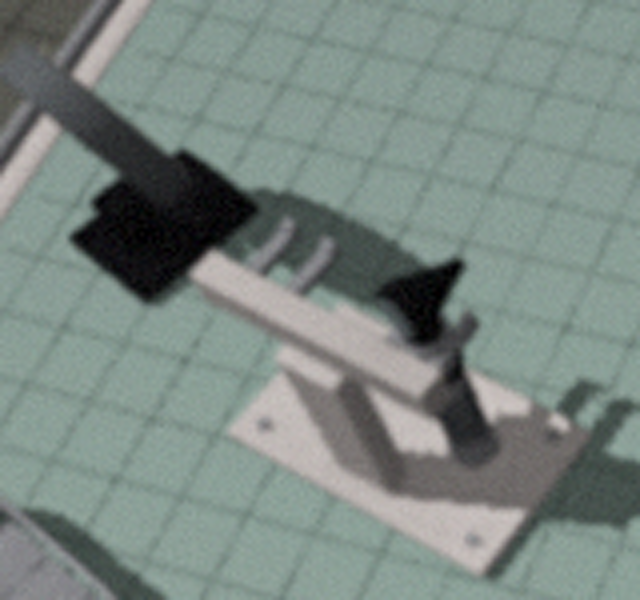

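View pics/d_scope.png

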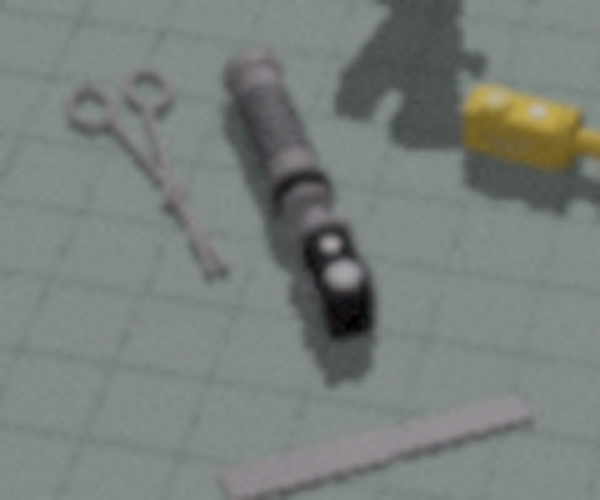

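View pics/d_stand.png

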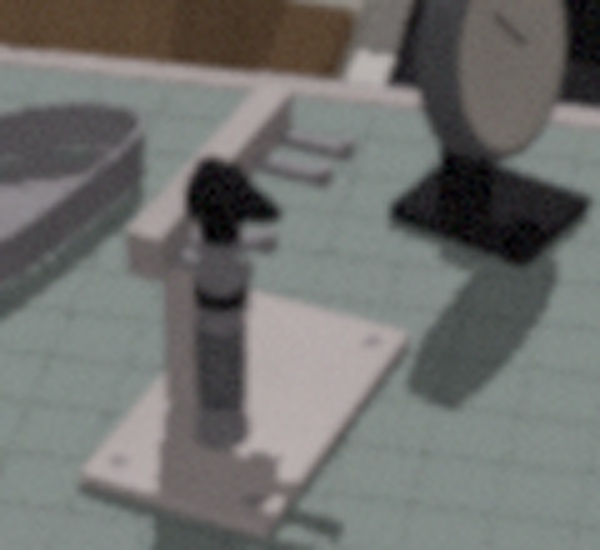

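The scope is the black and chrome tool at scene px (308,286), with its head at (340,278). The yellow look-alikes at (306,225) and (459,221) are ruled out by colour, and the otoscope hangs in the stand at (203,230). The free fork is at about (160,200), with a clock just beyond it. Next I'll take rough positions from depth, then look closer with the wrist camera.

```bash
cat >> h.py <<'E'
def cloud(c,st=None):
    v,u=np.mgrid[0:480,0:640]; uv=np.c_[u.ravel(),v.ravel()]
    P=depthpts(c,uv,st); P[c["depth"].ravel()<=0]=np.nan
    return P.reshape(480,640,3)
def down(phi,):
    x=np.array([np.cos(phi),np.sin(phi),0]);y=np.array([0,0,-1.]);return np.c_[x,y,np.cross(x,y)]
E
python3 - <<'E'
from rig import bot
from h import *
s=bot.read_camera("scene");d=bot.read_camera("side")
for c,box in((s,(260,265,355,305)),(d,(265,240,305,305))):
    P=cloud(c); x0,y0,x1,y1=box; Q=P[y0:y1,x0:x1].reshape(-1,3); Q=Q[(Q[:,2]>10)&(Q[:,2]<60)]
    m=Q[:,:2].mean(0);w,V=np.linalg.eigh(np.cov((Q[:,:2]-m).T));a=V[:,1]*np.sign(V[1,1]); t=(Q[:,:2]-m)@a
    print("scope",len(Q),m,a,t.min(),t.max(),"head end",m+a*t.max(),Q[:,2].max())
for c in (s,d):
    P=cloud(c); Q=P.reshape(-1,3)
    k=(Q[:,2]>130)&(Q[:,2]<230)&(Q[:,0]>300)&(Q[:,0]<800)&(Q[:,1]>-520)&(Q[:,1]<-180)
    idx=np.where(k)[0]
    # bar: brightness
    im=c["image"].reshape(-1,3)[idx].astype(int)
    b=im.min(1)>130
    B=Q[idx[b]];print("bar",len(B),B.min(0),B.max(0),np.median(B[:,2]))
    T=B[np.abs(B[:,2]-178)<6][:,:2];m=T.mean(0);w,V=np.linalg.eigh(np.cov((T-m).T));a=V[:,1]*np.sign(V[1,1]);t=(T-m)@a
    print(m,a,np.degrees(np.arctan2(a[1],a[0])),t.min(),t.max(),w**.5)
M=q2R(bot.read_state()["tool_rot"]);print(M)
print([bot.ik([500,0,250],R2q(down(np.radians(p)))) is not None for p in (27,207)])
E
```

```text
scope 839 [539.95826946 -23.1247804 ] [-0.51325334  0.85823715] -97.75784172059127 99.77990673465025 head end [488.74589905  62.51004257] 38.195349380563584
scope 668 [531.49489551 -16.56493872] [-0.51525438  0.8570373 ] -115.3307420829859 92.49786081523182 head end [483.83496775  62.70917775] 39.433962980975366
bar 819 [ 471.55951871 -459.95351592  135.51592618] [ 799.1108928  -195.50434285  228.62163542] 176.8066545051255
[ 537.77195271 -371.88387154] [0.23089051 0.97297974] 76.65049438694479 -90.10527027837655 89.84247580527979 [ 6.44274439 50.80304181]
bar 255 [ 467.75376583 -463.20775421  130.4303888 ] [ 799.13814955 -180.63637977  229.14680154] 178.39996550133424
[ 536.43100064 -374.54370315] [0.23922107 0.97096513] 76.1594283575963 -89.32538868245432 93.96096576737477 [ 6.12773362 57.04984899]
[[ 3.22898936e-01 -7.59721854e-05  9.46433448e-01]
 [-9.46433402e-01  2.94163826e-04  3.22898945e-01]
 [-3.02937823e-04 -9.99999954e-01  2.30825728e-05]]
[True, False]
```

```bash
python3 - <<'E'
from rig import bot
from h import *
s=bot.read_camera("scene");P=cloud(s).reshape(-1,3)
k=(P[:,0]>300)&(P[:,0]<560)&(P[:,1]>-620)&(P[:,1]<-430)&(P[:,2]>200);print("clock",np.nanmin(P[k],0),np.nanmax(P[k],0)) if k.any() else print("none")
fx=np.array([.972,-.235,0]);fy=np.array([.235,.972,0])
bot.move_to([470,20,220],R2q(down(np.radians(31))))
st=bot.read_state();c=bot.read_camera("wrist");cv2.imwrite("pics/w1.png",c["image"]);print(st["clock"],st["joint_positions"])
np.savez("w1.npz",**{k:c[k] for k in c},ee_pos=st["ee_pos"],tool_rot=st["tool_rot"])
E
```

```text
none
2.6 [-3.65772692e-02  1.30864077e-01  1.74974605e+00 -7.56299885e-05
  1.26096980e+00 -5.76267436e-01]
```

View pics/w1.png

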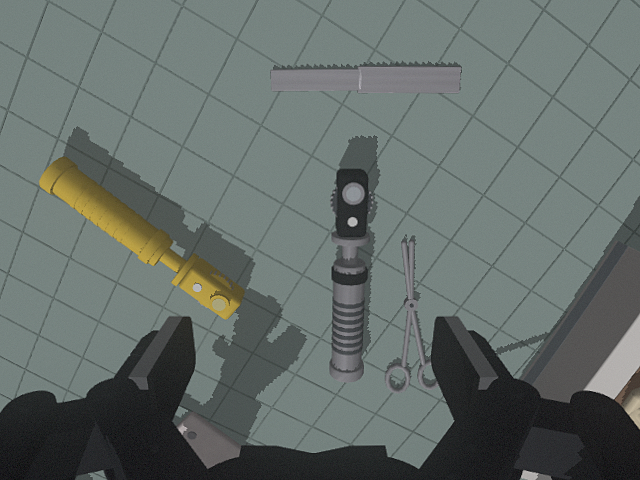

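The wrist view shows the scope at (350,170–380), head up the picture. The yellow decoy is at (140,235), the tongue blade at (365,80) and the forceps at (410,320). One enlarged crop to confirm.

```bash
python3 - <<'E'
from h import *
c=cv2.imread("pics/w1.png"); cv2.imwrite("pics/w1c.png",cv2.resize(c[155:275,300:400],None,fx=5,fy=5,interpolation=cv2.INTER_CUBIC))
E
```

```text
(no output)
```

View pics/w1c.png

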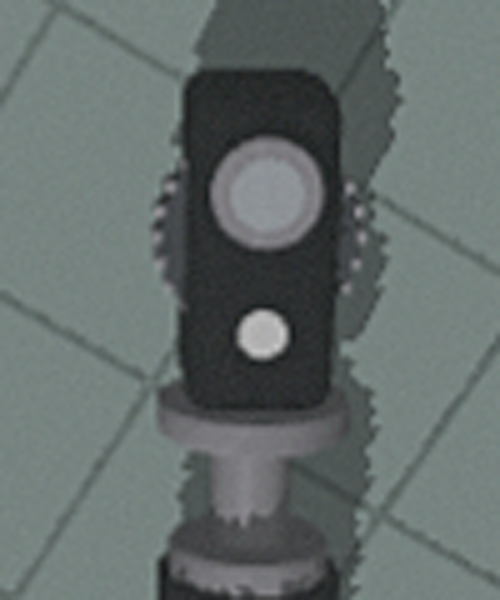

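Confirmed: black head, chrome collar and handle, and the wheel's knurled rims at px (331,202) and (373,202).

```bash
python3 - <<'E'
from h import *
z=np.load("w1.npz");c={k:z[k] for k in z.files};st=c
c["k1"]=float(c["k1"])
p=lambda x,y:(300+x/5,155+y/5)
r=onplane(c,[p(155,237),p(366,237),p(158,405),p(346,412),p(212,480),p(283,480)],17,st)
print(r.round(1),"wheel w",np.linalg.norm(r[0]-r[1]),"collar w",np.linalg.norm(r[2]-r[3]),"neck",np.linalg.norm(r[4]-r[5]))
w=(r[0]+r[1])/2;print("wheel",w,"collar d",np.linalg.norm((r[2]+r[3])/2-w))
# handle edges: per-row mask by height
P=cloud(c,st)
pts=[]
for v in range(290,370,4):
    row=P[v,320:375]; k=np.where(row[:,2]>9)[0]
    if len(k)>5: pts.append((320+(k[0]+k[-1])/2,v))
A=onplane(c,pts,17,st)[:,:2]
n=(r[4]+r[5])[:2]/2
al=A.mean(0);V=np.linalg.svd(A-al)[2][0];V*=np.sign(V[1])
print("handle axis",V,np.degrees(np.arctan2(V[1],V[0])), "wheel off axis",np.cross(V,w[:2]-al))
d=w[:2]-A[-1];d/=np.linalg.norm(d);print("wheel-butt",d,np.degrees(np.arctan2(d[1],d[0])))
hd=P[175:235,335:370].reshape(-1,3);hd=hd[hd[:,2]>22];print("head top z",np.median(hd[:,2]),np.median(P[250:280,240:300,2]))
E
```

```text
[[ 4.845e+02  2.620e+01  1.700e+01]
 [ 5.154e+02  4.490e+01  1.700e+01]
 [ 5.007e+02  9.000e-01  1.700e+01]
 [ 5.297e+02  1.680e+01  1.700e+01]
 [ 5.163e+02 -6.000e+00  1.700e+01]
 [ 5.271e+02  4.000e-01  1.700e+01]] wheel w 36.10610278047962 collar w 33.06856318720686 neck 12.604646629656642
wheel [499.92402383  35.5485194   17.        ] collar d 30.787355216944384
handle axis [-0.51552149  0.85687665] 121.0323186909775 wheel off axis -1.2797375703869562
wheel-butt [-0.50944026  0.86050602] 120.62655319515353
head top z 31.101893449720365 nan<stdin>:17: DeprecationWarning: Arrays of 2-dimensional vectors are deprecated. Use arrays of 3-dimensional vectors instead. (deprecated in NumPy 2.0)
```

```bash
python3 - <<'E'
from rig import bot
from h import *
q=R2q(down(np.radians(31)));x,y=499.6,36.3
bot.move_gripper(60,100)
bot.move_to([x,y,90],q)
print(bot.servo_line([x,y,22.5],speed=80,until_force=10))
st=bot.read_state();print(st["ee_pos"],st["ft_force"])
bot.move_gripper(20,100)
st=bot.read_state();print(st["grip_width"],st["ee_pos"],st["ft_force"],st["clock"])
c=bot.read_camera("wrist");cv2.imwrite("pics/w2.png",c["image"])
E
```

```text
False
[499.90275733  36.32032977  22.93738738] [ 1.06878217 -0.1021011   0.3508477 ]
21.830985450360533 [499.82308135  36.3259914   23.25126103] [-2.59147757 -0.42229045  8.47041357] 5.0667
```

View pics/w2.png

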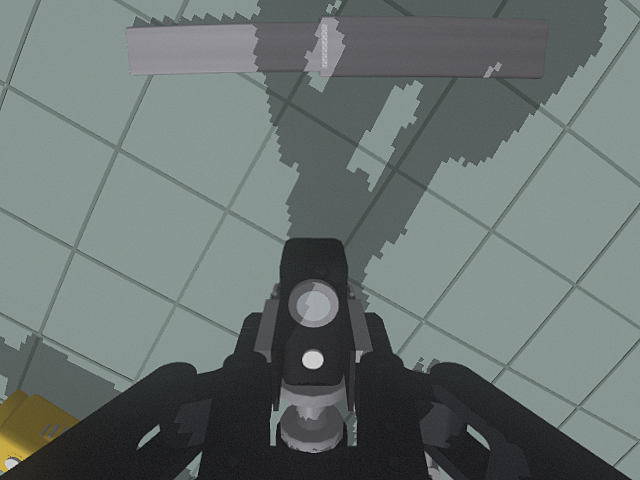

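```bash
python3 - <<'E'
from rig import bot
from h import *
st=bot.read_state();print(st["grip_width"],st["ft_force"],st["moment"])
c=cv2.imread("pics/w2.png"); cv2.imwrite("pics/w2c.png",cv2.resize(c[230:460,220:420],None,fx=3,fy=3,interpolation=cv2.INTER_CUBIC))
E
```

```text
21.65750889647305 [-3.39056045 -0.85207576  8.53601266] [-0.0175831   0.65231581 -0.10757538]
```

View pics/w2c.png

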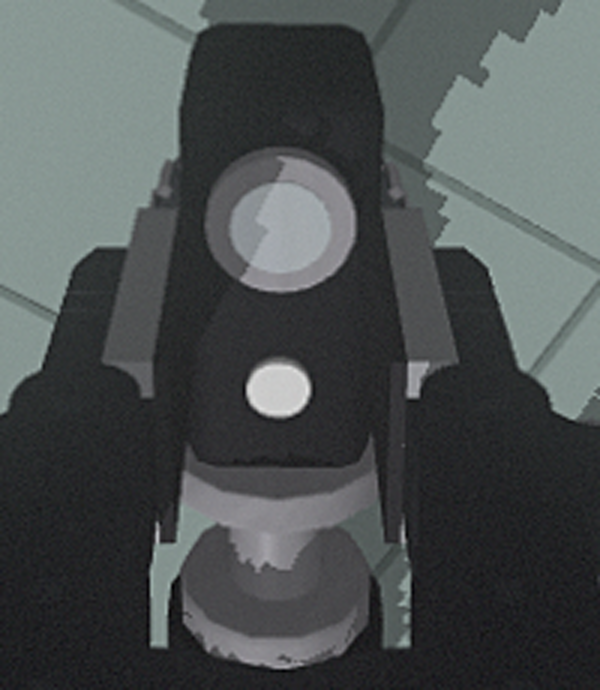

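```bash
python3 - <<'E'
from rig import bot
from h import *
st=bot.read_state();c=bot.read_camera("wrist");P=cloud(c,st)
T=(P-st["ee_pos"])@q2R(st["tool_rot"])
for (x,y) in [(220+a/3,230+b/3) for a,b in[(125,290),(150,230),(110,350),(430,290),(410,230),(440,350),(167,180),(395,180),(165,460),(395,460),(280,390),(280,220),(280,40)]]:
    print((round(x),round(y)),T[int(y),int(x)].round(1))
E
```

```text
(262, 327) [-16.4 -25.7  10.5]
(270, 307) [-14.8 -12.2  10.8]
(257, 347) [-16.6 -37.1  10.2]
(363, 327) [ 16.7 -26.3  10.9]
(357, 307) [ 15.8 -12.   10.7]
(367, 347) [ 16.3 -37.8  10.7]
(276, 290) [-14.2   2.2  10.3]
(352, 290) [15.3  2.6 10.2]
(275, 383) [-11.  -39.9  -1. ]
(352, 383) [ 12.  -40.3  -0.6]
(313, 360) [  0.5  -8.9 -13.9]
(313, 303) [  0.5 -12.   11.9]
(313, 243) [ 0.5 10.3 26.9]
```

```bash
python3 - <<'E'
from rig import bot
from h import *
z=np.load("w1.npz");c={k:z[k] for k in z.files};c["k1"]=float(c["k1"])
T=(cloud(c,c)-c["ee_pos"])@q2R(c["tool_rot"])
print("open pads");
for uv in[(180,322),(160,350),(140,380),(185,350),(178,400),(445,322),(465,350),(485,380)]:print(uv,T[uv[1],uv[0]].round(1))
c=bot.read_camera("wrist");st=bot.read_state();T=(cloud(c,st)-st["ee_pos"])@q2R(st["tool_rot"])
print("now")
for v in range(280,350,6):
    print(v,[tuple(T[v,u].round(0).astype(int)) for u in(250,258,262,266,270,274,278,282)])
E
```

```text
open pads
(180, 322) [-43.2 -24.8  11.2]
(160, 350) [-45.  -39.5  10. ]
(140, 380) [-46.1 -52.6   9. ]
(185, 350) [-42.2 -26.2   1.4]
(178, 400) [-42.4 -37.7  -9.7]
(445, 322) [ 43.9 -24.7  11.3]
(465, 350) [ 45.4 -40.1  10.5]
(485, 380) [ 46.2 -53.8  10. ]
now
280 [(np.int64(-27), np.int64(22), np.int64(6)), (np.int64(-23), np.int64(22), np.int64(6)), (np.int64(-22), np.int64(22), np.int64(6)), (np.int64(-20), np.int64(22), np.int64(6)), (np.int64(-18), np.int64(22), np.int64(6)), (np.int64(-16), np.int64(21), np.int64(6)), (np.int64(-15), np.int64(22), np.int64(6)), (np.int64(-11), np.int64(-7), np.int64(19))]
286 [(np.int64(-27), np.int64(22), np.int64(3)), (np.int64(-24), np.int64(22), np.int64(3)), (np.int64(-22), np.int64(22), np.int64(3)), (np.int64(-20), np.int64(22), np.int64(3)), (np.int64(-19), np.int64(23), np.int64(2)), (np.int64(-15), np.int64(4), np.int64(11)), (np.int64(-13), np.int64(4), np.int64(11)), (np.int64(-11), np.int64(-7), np.int64(16))]
292 [(np.int64(-27), np.int64(22), np.int64(0)), (np.int64(-24), np.int64(21), np.int64(1)), (np.int64(-22), np.int64(22),
[... 2970 characters left out ...]
t64(-15), np.int64(-35), np.int64(11)), (np.int64(-14), np.int64(-34), np.int64(11)), (np.int64(-13), np.int64(-34), np.int64(10)), (np.int64(-11), np.int64(-35), np.int64(11)), (np.int64(-10), np.int64(-34), np.int64(10)), (np.int64(-10), np.int64(-20), np.int64(1))]
346 [(np.int64(-19), np.int64(-33), np.int64(7)), (np.int64(-16), np.int64(-38), np.int64(11)), (np.int64(-15), np.int64(-37), np.int64(10)), (np.int64(-13), np.int64(-38), np.int64(11)), (np.int64(-12), np.int64(-37), np.int64(10)), (np.int64(-11), np.int64(-38), np.int64(11)), (np.int64(-10), np.int64(-34), np.int64(9)), (np.int64(-10), np.int64(-20), np.int64(-1))]<stdin>:10: RuntimeWarning: invalid value encountered in cast
```

The depth says the pads end about 10 mm behind the TCP (z≈33), not 19 mm ahead as stated, and the opening reads 22 mm rather than 35. That suggests they're on the upper edge of the head, above the wheel. I'll open, raise, and check the fingertip height from the fixed cameras.

```bash
python3 - <<'E'
from rig import bot
from h import *
bot.move_gripper(60,100)
st=bot.read_state();print(st["ee_pos"],st["grip_width"],st["ft_force"])
for n in("side","scene"):
    c=bot.read_camera(n);P=cloud(c)
    uv=proj(c,[st["ee_pos"]])[0].astype(int);u,v=np.clip(uv,60,420);print(n,uv)
    im=c["image"][max(v-60,0):v+60,u-70:u+70];cv2.imwrite(f"pics/{n}3.png",cv2.resize(im,None,fx=5,fy=5,interpolation=cv2.INTER_CUBIC))
    T=((P-st["ee_pos"])@q2R(st["tool_rot"])).reshape(-1,3)
    k=(np.abs(np.abs(T[:,0])-33)<12)&(np.abs(T[:,2])<14)&(T[:,1]<16)&(T[:,1]>-60)
    print(k.sum(),np.sort(T[k][:,1])[-12:].round(1))
E
```

```text
[499.57084647  36.31185467  22.43319392] 60.031294853384786 [ 0.45236293 -0.11993219  0.21709936]
side [291 289]
175 [-14.3 -14.3 -13.9 -12.6 -12.2 -12.  -11.7 -11.2 -10.5 -10.2  -9.5  -8.1]
scene [334 277]
19 [-50.1 -35.9 -32.4 -26.7 -26.  -23.2 -21.2 -19.6 -15.5 -14.9 -14.  -10.3]
```

View pics/side3.png

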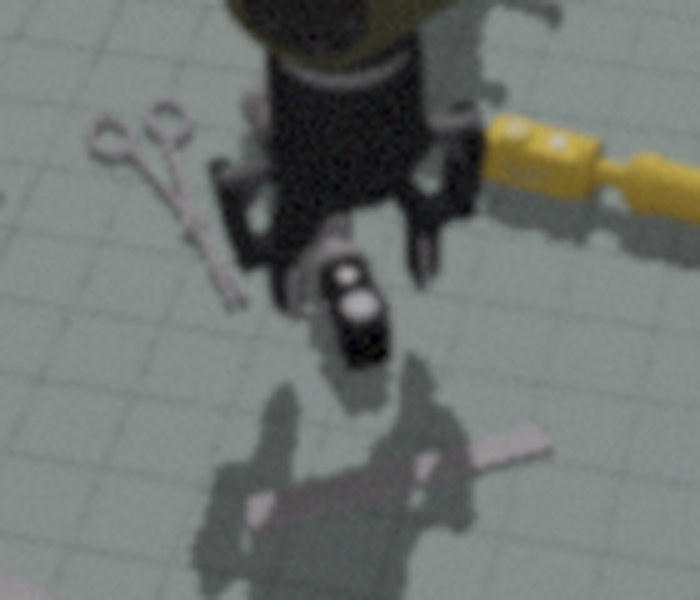

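Both fixed-camera depth views agree with the wrist view: at 60 mm opening the tips sit about 10–15 mm behind the TCP. I'll trust the measurement and go down about 30 mm further, slowly and with a force guard.

```bash
python3 - <<'E'
from rig import bot
from h import *
x,y=499.6,36.3
print(bot.servo_line([x,y,6],speed=40,until_force=5),bot.servo_line([x,y,-8],speed=25,until_force=5))
st=bot.read_state();print(st["ee_pos"],st["ft_force"])
c=bot.read_camera("wrist");cv2.imwrite("pics/w4.png",c["image"])
T=((cloud(c,st)-st["ee_pos"])@q2R(st["tool_rot"])).reshape(-1,3)
k=(np.abs(np.abs(T[:,0])-33)<8)&(np.abs(T[:,2])<12);h,e=np.histogram(T[k][:,1],bins=np.arange(-60,16,4));print(list(zip(e,h)))
E
```

```text
False True
[499.51328027  36.3052017   -6.6559924 ] [-1.12094855 -0.59034641  7.72147585]
[(np.int64(-60), np.int64(626)), (np.int64(-56), np.int64(352)), (np.int64(-52), np.int64(213)), (np.int64(-48), np.int64(1240)), (np.int64(-44), np.int64(819)), (np.int64(-40), np.int64(854)), (np.int64(-36), np.int64(764)), (np.int64(-32), np.int64(723)), (np.int64(-28), np.int64(677)), (np.int64(-24), np.int64(610)), (np.int64(-20), np.int64(586)), (np.int64(-16), np.int64(484)), (np.int64(-12), np.int64(1147)), (np.int64(-8), np.int64(1184)), (np.int64(-4), np.int64(0)), (np.int64(0), np.int64(0)), (np.int64(4), np.int64(0)), (np.int64(8), np.int64(0))]
```

View pics/w4.png

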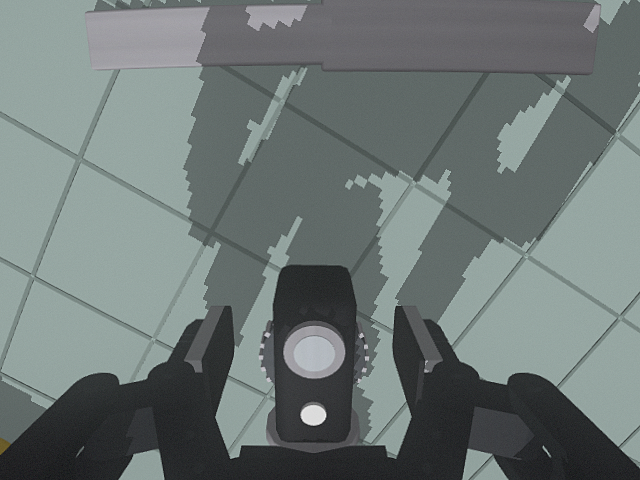

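```bash
python3 - <<'E'
from rig import bot
from h import *
x,y=499.6,36.3
bot.servo_line([x,y,1],speed=30)
st=bot.read_state();c=bot.read_camera("wrist");im=c["image"]
cv2.imwrite("pics/w5.png",cv2.resize(im[240:460,200:430],None,fx=3,fy=3,interpolation=cv2.INTER_CUBIC));print(st["ee_pos"],st["ft_force"])
np.savez("w5.npz",**{k:c[k] for k in c},ee_pos=st["ee_pos"],tool_rot=st["tool_rot"])
E
```

```text
[499.64171555  36.29832344   1.06250407] [ 0.43101613 -0.11341997 -0.02425623]
```

View pics/w5.png

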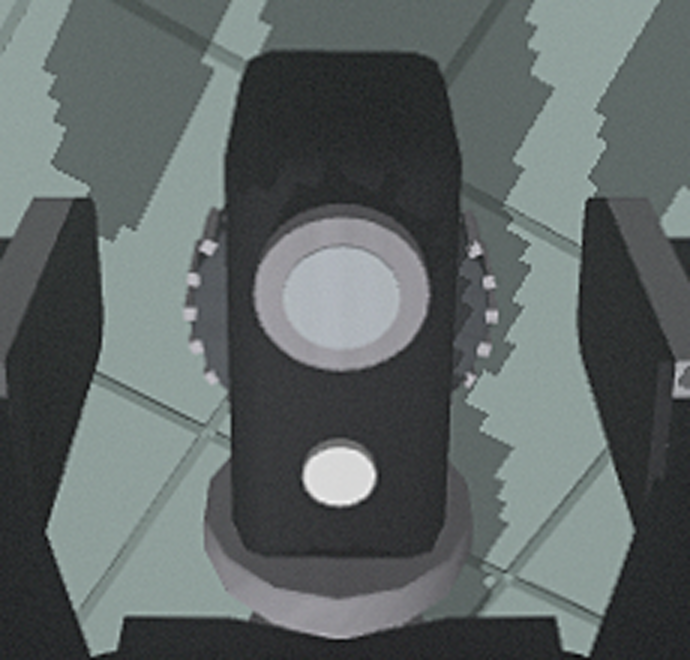

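```bash
python3 - <<'E'
from h import *
z=np.load("w5.npz");c={k:z[k] for k in z.files};c["k1"]=float(c["k1"])
p=lambda x,y:(200+x/3,240+y/3)
for h in(17,21):
    W=onplane(c,[p(187,312),p(497,312)],h,c);T=(W-c["ee_pos"])@q2R(c["tool_rot"]);print(h,W.mean(0),T.mean(0),np.linalg.norm(W[0]-W[1]))
T=((cloud(c,c)-c["ee_pos"])@q2R(c["tool_rot"]))
for a,b in[(30,230),(20,300),(60,220),(660,230)]:
    u,v=map(int,p(a,b));print(T[v,u])
E
```

```text
17 [501.65130076  34.66021732  17.        ] [  0.87060899 -15.93879378  -2.43361739] 36.96414926320678
21 [500.34263412  36.81875647  21.        ] [  0.85835111 -19.93791992   0.09199927] 35.82278341857878
[-34.61738996 -19.22237436  10.49460357]
[-32.27101329 -34.59569226  10.58733717]
[-31.55435305 -17.379826    10.68260402]
[ 36.88162679 -19.60503104  10.77253601]
```

```bash
python3 - <<'E'
from rig import bot
from h import *
st=bot.read_state()
for n in("side","scene"):
    c=bot.read_camera(n);uv=proj(c,[st["ee_pos"]+[0,0,20]])[0].astype(int);u,v=uv
    im=c["image"][v-45:v+45,u-60:u+60];cv2.imwrite(f"pics/{n}6.png",cv2.resize(im,None,fx=6,fy=6,interpolation=cv2.INTER_CUBIC));print(n,u,v)
    if n=="side":
        P=cloud(c);T=(P-st["ee_pos"])@q2R(st["tool_rot"])
        for uu,vv in [(u+dx,v+dy) for dx in(-18,-16,-14,14,16,18,20) for dy in(-12,-8,-4,0,4)]: print((uu-u,vv-v),T[vv,uu].round(0),P[vv,uu,2].round(0))
E
```

```text
side 291 289
(np.int64(-18), np.int64(-12)) [ 29.  -3. -77.] 4.0
(np.int64(-18), np.int64(-8)) [ 45. -61.  -6.] 62.0
(np.int64(-18), np.int64(-4)) [ 50. -64.  11.] 65.0
(np.int64(-18), np.int64(0)) [ 40.  -0. -37.] 1.0
(np.int64(-18), np.int64(4)) [ 44.   2. -25.] -1.0
(np.int64(-16), np.int64(-12)) [ 23.   4. -82.] -3.0
(np.int64(-16), np.int64(-8)) [ 40. -59.  -6.] 60.0
(np.int64(-16), np.int64(-4)) [ 43. -55.   4.] 56.0
(np.int64(-16), np.int64(0)) [ 42. -33.  -4.] 34.0
(np.int64(-16), np.int64(4)) [ 40.  -2. -19.] 3.0
(np.int64(-14), np.int64(-12)) [ 35. -72.  -6.] 72.0
(np.int64(-14), np.int64(-8)) [ 35. -55.  -8.] 56.0
(np.int64(-14), np.int64(-4)) [ 40. -61.  11.] 62.0
(np.int64(-14), np.int64(0)) [ 41. -50.  14.] 51.0
(np.int64(-14), np.int64(4)) [ 41. -31.   9.] 32.0
(np.int64(14), np.int64(-12)) [-32. -68.  13.] 69.0
(np.int64(14), np.int64(-8)) [-31. -57.  17.] 58.0
(np.int64(14), np.int64(-4)) [-33. -37.  11.] 38.0
(np.int64(14), np.int64(0)) [-32. -23.  12.] 24.0
(np.int64(14), np.int64(4)) [-34.  -3.   6.] 4.0
(np.int64(16), np.int64(-12)) [-38. -66.  13.] 67.0
(np.int64(16), np.int64(-8)) [-37. -54.  15.] 55.0
(np.int64(16), np.int64(-4)) [-40. -29.   5.] 30.0
(np.int64(16), np.int64(0)) [-38. -18.   9.] 19.0
(np.int64(16), np.int64(4)) [-39.   0.   5.] 1.0
(np.int64(18), np.int64(-12)) [-44. -59.   8.] 60.0
(np.int64(18), np.int64(-8)) [-43. -48.  11.] 49.0
(np.int64(18), np.int64(-4)) [-45. -29.   7.] 30.0
(np.int64(18), np.int64(0)) [-49.   2.  -8.] -1.0
(np.int64(18), np.int64(4)) [-44.   1.   6.] 0.0
(np.int64(20), np.int64(-12)) [-51. -55.   6.] 56.0
(np.int64(20), np.int64(-8)) [-63.   1. -33.] 0.0
(np.int64(20), np.int64(-4)) [-58.  -0. -18.] 1.0
(np.int64(20), np.int64(0)) [-53.  -2.  -3.] 3.0
(np.int64(20), np.int64(4)) [-51.   6.   3.] -5.0
scene 334 278
```

View pics/side6.png

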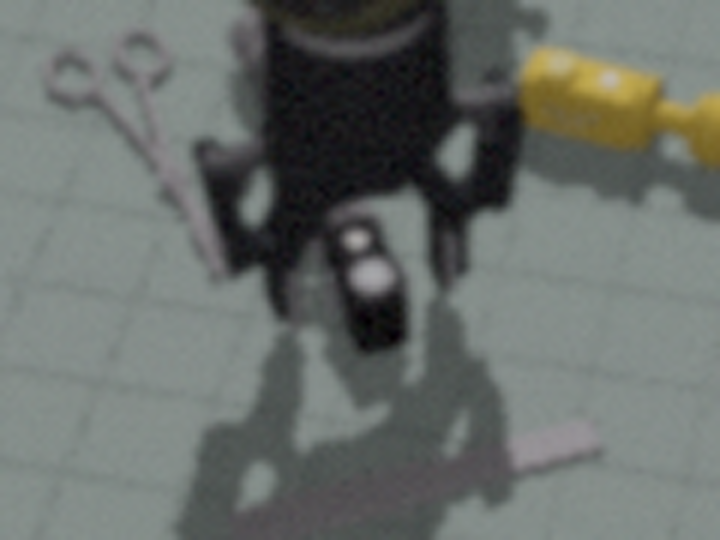

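View pics/scene6.png

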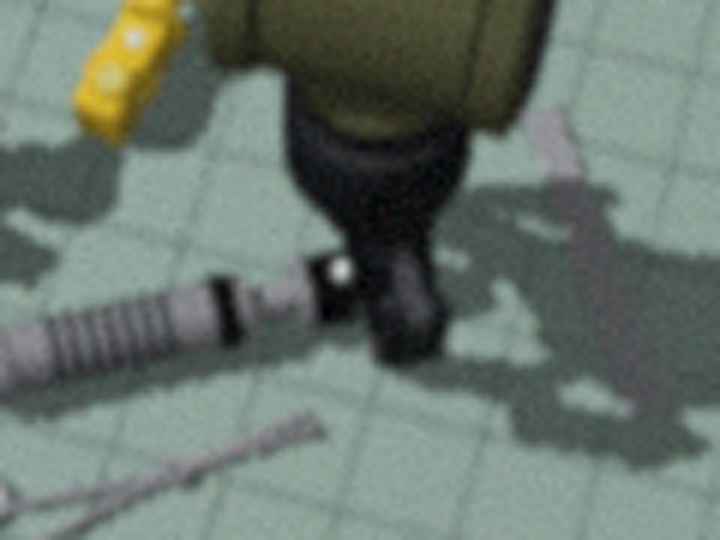

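```bash
python3 - <<'E'
from rig import bot
from h import *
x,y=499.6+.86*.86,36.3+.86*.51
bot.servo_line([x,y,0],speed=30)
for w in (48,42,38):
    bot.move_gripper(w,20);st=bot.read_state();print(w,st["grip_width"],st["ft_force"].round(1),st["ee_pos"].round(1))
bot.move_gripper(25,20);st=bot.read_state();print(st["grip_width"],st["ft_force"].round(1),st["ee_pos"].round(1))
c=bot.read_camera("wrist");cv2.imwrite("pics/w7.png",cv2.resize(c["image"][240:460,200:430],None,fx=3,fy=3,interpolation=cv2.INTER_CUBIC))
E
```

```text
48 48.30649323275023 [-0.9 -0.2  0.7] [500.4  36.7   0. ]
42 41.75792793010799 [-0.4 -0.3 -0.2] [500.3  36.7   0. ]
38 38.1367989260907 [-0.1 -0.6 -0.3] [500.3  36.7  -0. ]
33.88487647059034 [-0.9  0.6  3.6] [5.004e+02 3.670e+01 1.000e-01]
```

View pics/w7.png

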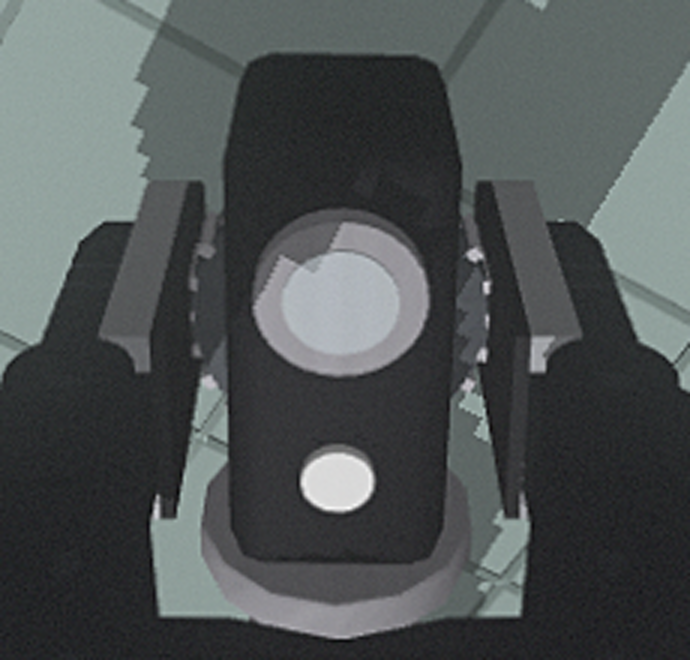

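The opening now reads 34 mm, so the pads are on the rims, but near their tips. I'll open slightly, feel for the surface, back off 2 mm and regrip lower.

```bash
python3 - <<'E'
from rig import bot
from h import *
x,y=500.3,36.7
bot.move_gripper(40,20)
print(bot.servo_line([x,y,-16],speed=12,until_force=4));st=bot.read_state();zc=st["ee_pos"][2];print(st["ee_pos"],st["ft_force"],st["moment"],st["grip_width"])
c=bot.read_camera("wrist");cv2.imwrite("pics/w8.png",cv2.resize(c["image"][220:480,170:460],None,fx=2.5,fy=2.5,interpolation=cv2.INTER_CUBIC))
E
```

```text
True
[500.4153784   36.75150834  -3.05536256] [-1.33840561  0.56953796  6.48492674] [-0.00106946  0.1665685  -0.00456435] 39.89147976842523
```

View pics/w8.png

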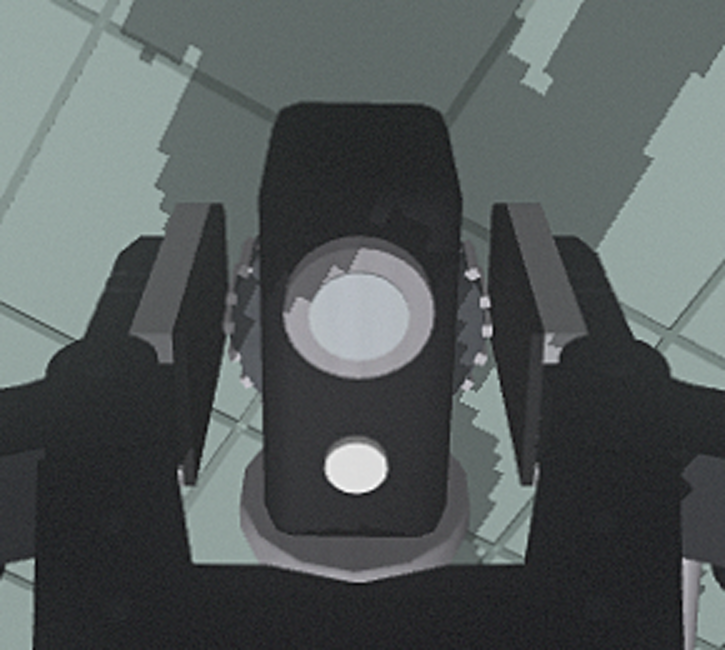

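```bash
python3 - <<'E'
from rig import bot
from h import *
x,y=500.3,36.7
bot.servo_line([x,y,0],speed=30)
bot.move_gripper(25,110)
st=bot.read_state();print(st["grip_width"],st["ft_force"].round(2),st["ee_pos"].round(1))
bot.servo_line([x,y,12],speed=30)
st=bot.read_state();print(st["grip_width"],st["ft_force"].round(2),st["moment"].round(3),st["clock"])
c=bot.read_camera("wrist");cv2.imwrite("pics/w9.png",c["image"])
E
```

```text
30.743392966730088 [-4.71  0.46 12.75] [500.4  36.7   0.6]
30.701807306935244 [ 0.06  0.07 -3.07] [0.235 0.089 0.066] 10.5833
```

View pics/w9.png

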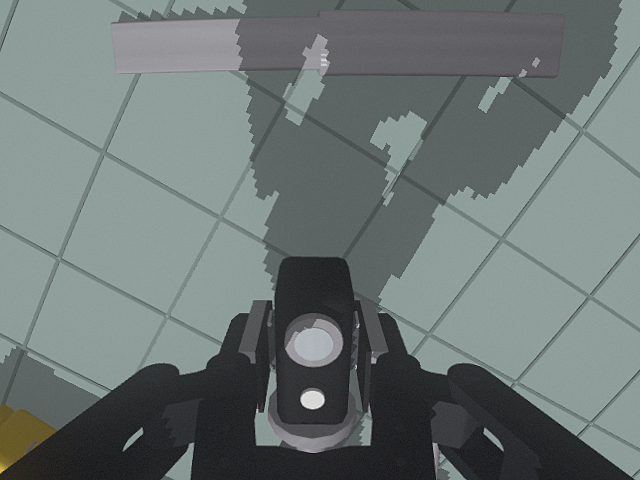

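Lifted: the load reads 3.07 N (0.31 kg) and the grip is rigid. Raising it, then easing to 20 N so it swings.

```bash
python3 - <<'E'
from rig import bot
from h import *
bot.servo_line([500.3,36.7,270],speed=150)
bot.dwell(.3)
bot.move_gripper(25,20)
for i in range(3):
    bot.dwell(.4);st=bot.read_state();print(st["grip_width"],st["ft_force"].round(2),st["moment"].round(3))
print(st["ee_pos"],st["clock"])
for n in("side","scene","wrist"):
    c=bot.read_camera(n);
    if n=="wrist":cv2.imwrite("pics/w10.png",c["image"]);continue
    u,v=proj(c,[st["ee_pos"]+[0,0,-60]])[0].astype(int)
    cv2.imwrite(f"pics/{n}10.png",cv2.resize(c["image"][max(v-80,0):v+60,u-80:u+80],None,fx=4,fy=4,interpolation=cv2.INTER_CUBIC));print(n,u,v)
E
```

```text
30.866464891966793 [-0.2  -0.39 -3.88] [ 0.275  0.147 -0.006]
30.419484969348268 [ 0.91  0.21 -4.28] [ 0.232  0.114 -0.013]
30.86834411279594 [ 0.33 -0.   -3.38] [0.221 0.162 0.04 ]
[500.29558692  36.70711219 269.9841591 ] 14.2167
side 288 233
scene 336 241
```

View pics/side10.png

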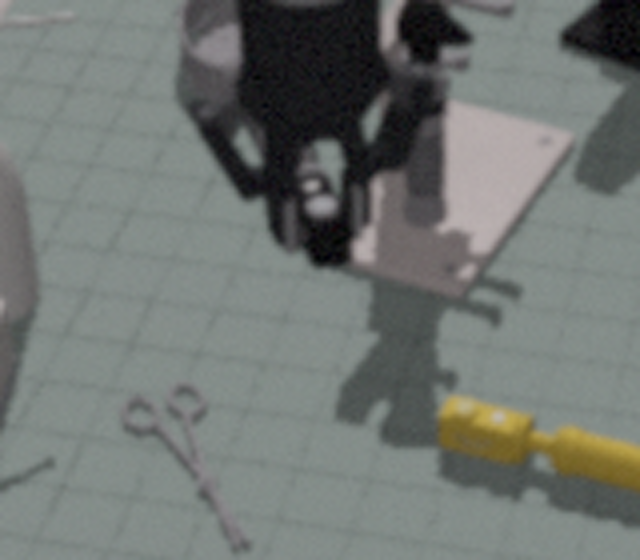

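View pics/scene10.png

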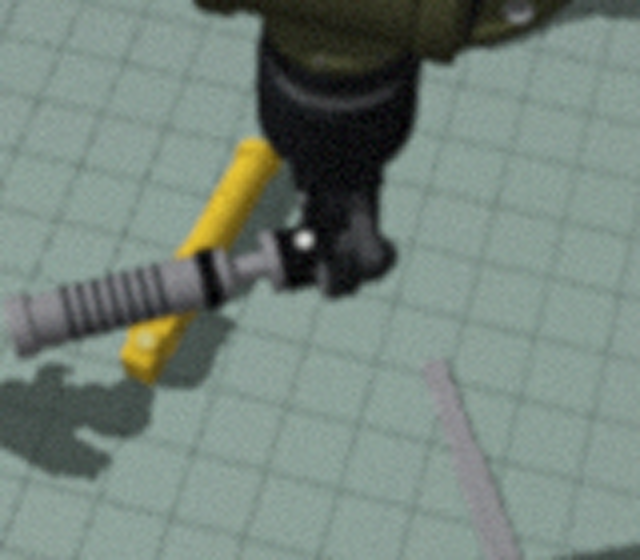

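View pics/w10.png

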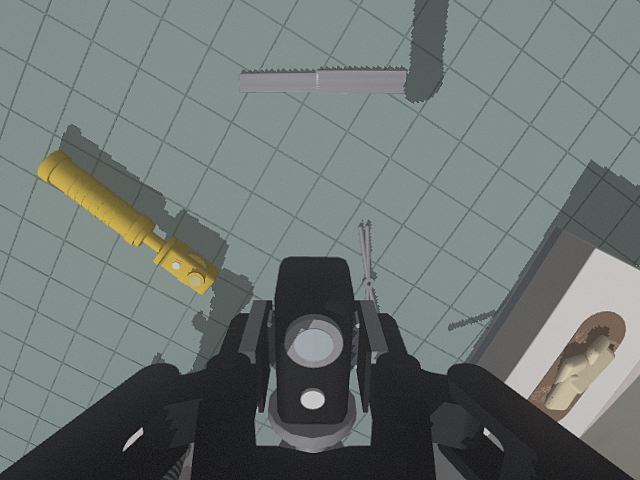

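The grip doesn't relax on the force setting alone (the opening is still 30.8 mm). I'll ease it by opening in small steps and watch the moment fall.

```bash
python3 - <<'E'
from rig import bot
from h import *
def mom(n=8):
    a=[]
    for i in range(n):
        bot.dwell(.02);s=bot.read_state();a.append(np.r_[s["moment"],s["ft_force"][2]])
    return np.mean(a,0),s
m,s=mom(); zt=q2R(s["tool_rot"])[:,0]
print("start",m.round(3),m[:3]@zt)
for w in (31.8,32.6,33.0,33.4):
    bot.move_gripper(w,20);bot.dwell(.15);m,s=mom();print(w,round(s["grip_width"],2),m.round(3),"about jaw",round(m[:3]@zt,3))
    if abs(m[:3]@zt)<.1: break
print(s["clock"])
E
```

```text
start [ 0.271  0.129  0.025 -3.076] 0.29931648218030543
31.8 32.5 [ 0.243  0.151  0.007 -3.029] about jaw 0.286
32.6 32.93 [ 0.271  0.152 -0.01  -3.558] about jaw 0.311
33.0 33.11 [ 0.056  0.008  0.018 -2.908] about jaw 0.052
16.0
```

```bash
python3 - <<'E'
from rig import bot
from h import *
def mom(n=10):
    a=[]
    for i in range(n):
        bot.dwell(.02);s=bot.read_state();a.append(np.r_[s["moment"],s["ft_force"][2]])
    return np.mean(a,0),s
s=bot.read_state();zt=q2R(s["tool_rot"])[:,0]
m,s=mom();print(s["grip_width"],m.round(3),m[:3]@zt)
bot.move_gripper(33.4,20);bot.dwell(.2);m,s=mom();print(round(s["grip_width"],2),m.round(3),"about jaw",round(m[:3]@zt,3))
for n in("side","scene","wrist"):
    c=bot.read_camera(n);
    if n=="wrist":cv2.imwrite("pics/w11.png",c["image"]);continue
    u,v=proj(c,[s["ee_pos"]+[0,0,-60]])[0].astype(int)
    cv2.imwrite(f"pics/{n}11.png",cv2.resize(c["image"][max(v-70,0):v+70,u-80:u+80],None,fx=4,fy=4,interpolation=cv2.INTER_CUBIC));print(n,u,v)
E
```

```text
32.86581189996875 [ 0.061  0.032  0.    -3.219] 0.06875214909197908
33.57 [ 0.042  0.022  0.009 -3.282] about jaw 0.047
side 288 233
scene 336 241
```

View pics/side11.png

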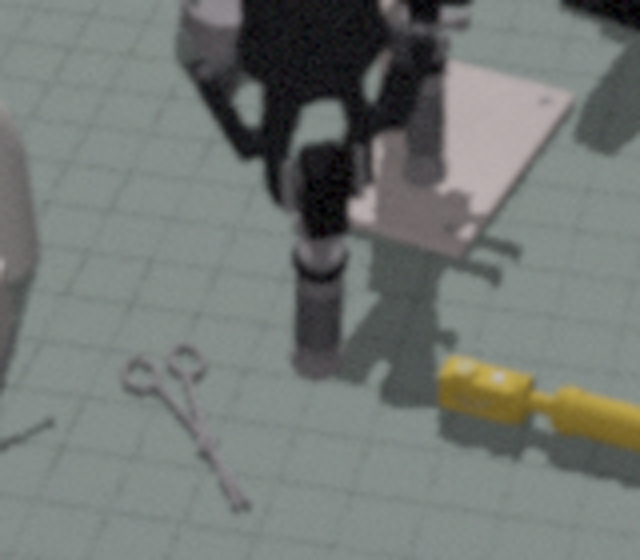

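View pics/scene11.png

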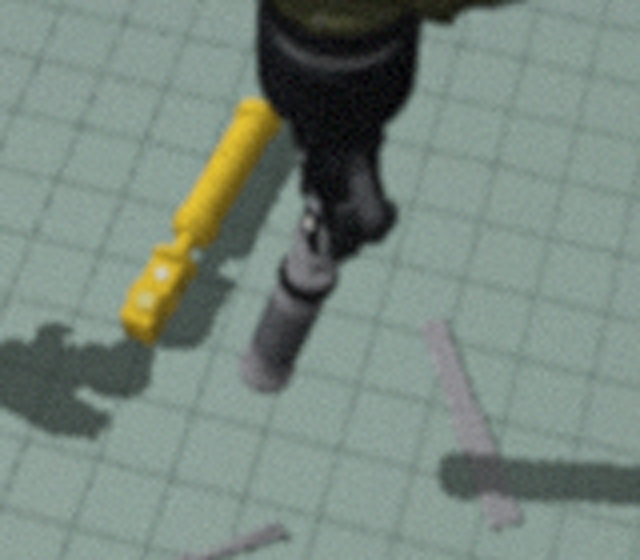

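View pics/w11.png

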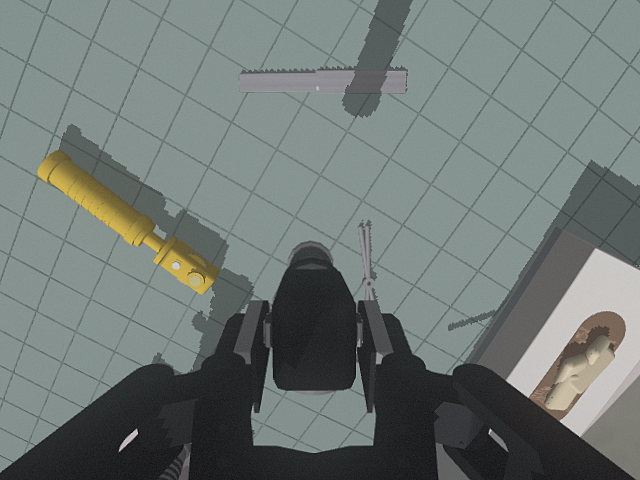

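It hangs with roughly 9° left to go. Gripping firmly, then finding the handle's axis from its midline planes in the two fixed views.

```bash
cat >> h.py <<'E'
def scope_axis(bot,top,zlo,zhi,rad=60,verbose=True):
    """axis line of hanging handle: planes through midline in scene+side. top=rough wheel position"""
    N=[];off=[];info=[]
    for n in("side","scene"):
        c=bot.read_camera(n);P=cloud(c)
        m=(np.hypot(P[...,0]-top[0],P[...,1]-top[1])<rad)&(P[...,2]>zlo)&(P[...,2]<zhi)
        m=m.astype(np.uint8);k,l,s_,_=cv2.connectedComponentsWithStats(m)
        if k<2: print("no blob",n);continue
        m=l==1+np.argmax(s_[1:,4])
        # project roughly along image axis: per row mid
        pts=[];W=[]
        for v in range(480):
            u=np.where(m[v])[0]
            if len(u)>=6: pts.append(((u[0]+u[-1])/2,v));W.append(len(u))
        pts=np.array(pts);W=np.array(W);g=(W>np.median(W)*.8)&(W<np.median(W)*1.25);pts=pts[g][2:-2]
        if len(pts)<5: print("few",n);continue
        Rm,t=pose(c);d=rays(c,pts)@Rm.T
        nn=np.linalg.svd(d)[2][2];N.append(nn);off.append(nn@t)
        info.append((n,len(pts),np.median(W),np.std(d@nn)))
    a=np.cross(N[0],N[1]);a/=np.linalg.norm(a);a*=np.sign(a[2])
    A=np.array(N+[[0,0,1.]])
    pt=lambda z:np.linalg.solve(A,[off[0],off[1],z])
    if verbose: print(info)
    return a,pt
E
python3 - <<'E'
from rig import bot
from h import *
bot.move_gripper(20,110);bot.dwell(.3)
st=bot.read_state();print(st["grip_width"],st["moment"],st["clock"])
for r in(((120,235)),(120,200),(150,235)):
    a,pt=scope_axis(bot,st["ee_pos"],*r)
    M=q2R(st["tool_rot"]);t=a@M;print(r,a.round(3),"tilt deg",np.degrees(np.arccos(a[2])),"in tool frame",t.round(3))
    print("axis at z287, 252",pt(287).round(1),pt(252).round(1),((pt(287)-st["ee_pos"])@M).round(1))
E
```

```text
30.380212119490004 [ 0.02710813  0.03562447 -0.02239953] 17.4167
[('side', 26, np.float64(12.0), np.float64(0.00044316703945115464)), ('scene', 24, np.float64(14.0), np.float64(0.000649722207787303))]
(120, 235) [-0.129  0.244  0.961] tilt deg 16.054399804669046 in tool frame [ 0.014 -0.961  0.277]
axis at z287, 252 [495.6  44.9 287. ] [500.3  36.  252. ] [  0.1 -17.    9.5]
[('side', 14, np.float64(13.0), np.float64(0.0003091700997196289)), ('scene', 12, np.float64(14.0), np.float64(0.0008160724219732945))]
(120, 200) [-0.123  0.226  0.966] tilt deg 14.884197709621553 in tool frame [ 0.01  -0.966  0.257]
axis at z287, 252 [496.9  41.7 287. ] [501.4  33.6 252. ] [ -0.3 -17.    6.1]
[('side', 18, np.float64(12.0), np.float64(0.00035038513750437907)), ('scene', 17, np.float64(14.0), np.float64(0.0003730712311995675))]
(150, 235) [-0.137  0.246  0.959] tilt deg 16.3748290419395 in tool frame [ 0.008 -0.959  0.283]
axis at z287, 252 [494.6  45.2 287. ] [499.6  36.2 252. ] [ -0.5 -17.   10.2]
```

Midline and moment agree on a lean of about 11° about the jaw axis once the line is made to pass through the wheel. I'll turn the tool to cancel it, carry the scope to the open side of the fork, and look at the fork with the wrist camera.

```bash
cat >> h.py <<'E'
def tool_for(phi,t):
    """tool rotation near down(phi) with scope axis t (tool frame) pointing up"""
    M=down(phi);a=M@(np.asarray(t)/np.linalg.norm(t));z=np.array([0,0,1.])
    r=R.align_vectors([z],[a])[0].as_matrix() if False else None
    v=np.cross(a,z);s=np.linalg.norm(v);ang=np.arctan2(s,a[2])
    return R.from_rotvec(v/s*ang).as_matrix()@M
E
python3 - <<'E'
from rig import bot
from h import *
t=np.array([.012,-.981,.194])
M=tool_for(np.radians(76.4),t)
bot.servo_line([500.3,36.7,310],speed=150)
bot.servo_line([367,-387,310],R2q(M),speed=170)
bot.dwell(.3);st=bot.read_state();print(st["ee_pos"],st["joint_positions"].round(2),st["clock"],st["moment"])
c=bot.read_camera("wrist");cv2.imwrite("pics/w12.png",c["image"])
np.savez("w12.npz",**{k:c[k] for k in c},ee_pos=st["ee_pos"],tool_rot=st["tool_rot"])
W=st["ee_pos"]+M@[0,-17,0]
a,pt=scope_axis(bot,W,W[2]-165,W[2]-55);T=a@q2R(st["tool_rot"])
print("W",W,a,np.degrees(np.arccos(a[2])),T,pt(W[2]),pt(W[2]-35),pt(W[2]-110))
E
```

```text
[ 367.05460782 -386.91154212  310.04396604] [-0.83  0.31  1.33 -0.1   1.67 -2.17] 21.2 [-0.03871253 -0.1862021  -0.03157411]
[('side', 29, np.float64(10.0), np.float64(0.0003941077588119659)), ('scene', 29, np.float64(12.0), np.float64(0.0006338580469577115))]
W [ 370.21194363 -387.88525221  326.71979043] [-0.09084205  0.02606655  0.99552411] 5.422997141227493 [ 0.01580227 -0.95819941  0.28566446] [ 363.65907997 -384.6942781   326.71979043] [ 366.85284664 -385.61070937  291.71979043] [ 373.69663236 -387.57449065  216.71979043]
```

View pics/w12.png

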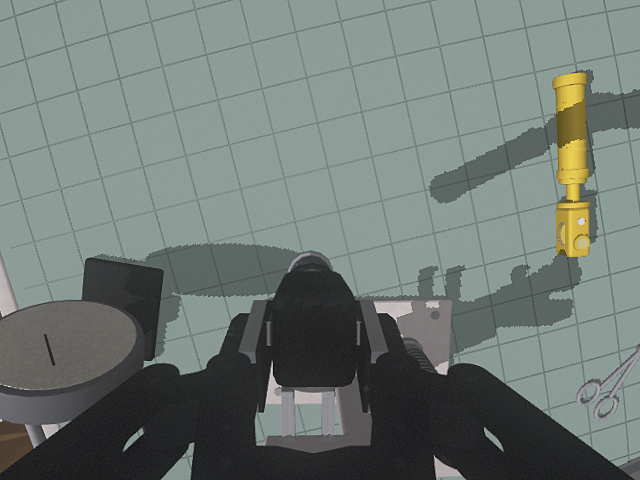

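```bash
python3 - <<'E'
from h import *
a=cv2.imread("pics/w12.png")[230:450,200:430];cv2.imwrite("pics/w12c.png",cv2.resize(a,None,fx=3,fy=3,interpolation=cv2.INTER_CUBIC))
z=np.load("w12.npz");c={k:z[k] for k in z.files};c["k1"]=float(c["k1"])
T=((cloud(c,c)-c["ee_pos"])@q2R(c["tool_rot"]))
for v in range(255,400,6): print(v,T[v,313].round(0),T[v,269].round(0),T[v,357].round(0))
E
```

```text
255 [  0. 139. -26.] [-49. 297. -84.] [ 50. 299. -84.]
261 [ 0. 83. -9.] [-50. 297. -91.] [ 50. 297. -91.]
267 [ 0. 47.  2.] [-50. 296. -98.] [ 50. 297. -98.]
273 [ 0.  3. 17.] [ -50.  294. -105.] [  51.  296. -105.]
279 [  0. -14.  22.] [ -50.  293. -112.] [  51.  293. -112.]
285 [  0. -28.  26.] [ -50.  290. -118.] [  51.  291. -118.]
291 [  0. -34.  27.] [ -50.  289. -125.] [  51.  290. -125.]
297 [  0. -36.  26.] [ -50.  287. -131.] [  51.  289. -132.]
303 [  0. -37.  24.] [-16. -10.  11.] [ 16. -10.  11.]
309 [  0. -37.  23.] [-15. -12.  10.] [ 16. -15.  11.]
315 [  0. -39.  22.] [-15. -17.  10.] [ 15. -17.  10.]
321 [  0. -39.  20.] [-14. -23.  11.] [ 15. -23.  11.]
327 [  0. -39.  18.] [-14. -25.  10.] [ 15. -25.  10.]
333 [  0. -39.  16.] [-14. -25.   7.] [ 15. -24.   7.]
339 [  0. -40.  14.] [-14. -26.   6.] [ 15. -26.   6.]
345 [  0. -41.  13.] [-14. -27.   4.] [ 15. -21.   0.]
351 [  0. -41.  11.] [-15. -20.  -3.] [ 15. -22.  -2.]
357 [  0. -41.   9.] [-15. -22.  -4.] [ 16. -21.  -4.]
363 [  0. -43.   8.] [-15. -22.  -6.] [ 16. -22.  -6.]
369 [  0. -42.   6.] [-15. -24.  -8.] [ 15. -24.  -8.]
375 [  0. -44.   5.] [-15. -23. -11.] [ 16. -23. -10.]
381 [  0. -43.   2.] [ -51.  260. -227.] [  50.  245. -215.]
387 [  0. -38.  -4.] [ -51.  256. -232.] [  48.  231. -212.]
393 [   0.  255. -239.] [ -51.  257. -241.] [  47.  218. -210.]
399 [   0.  256. -249.] [ -51.  254. -247.] [  45.  204. -206.]
```

View pics/w12c.png

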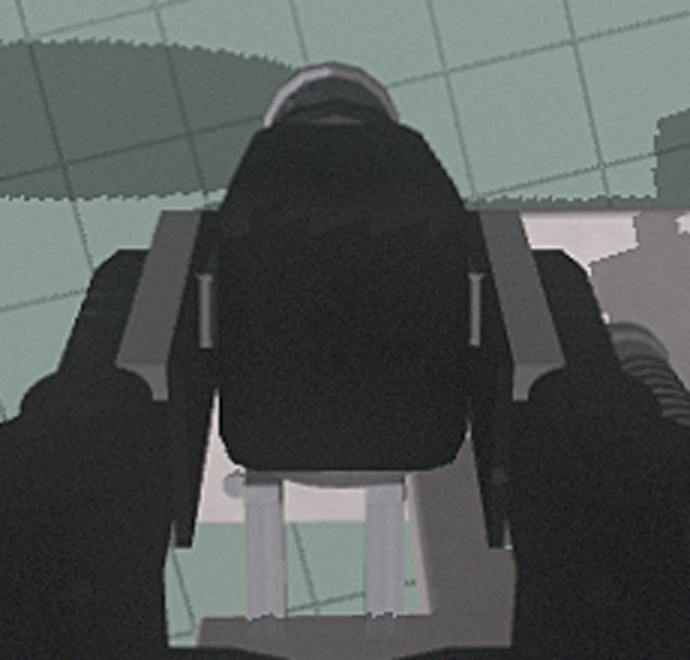

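The wrist depth on the head's flat back and end face shows a steeper lean of about 16°, which matches the axis fit, and a wheel shifted about 5 mm in the pads. I'll fit those two planes properly.

```bash
cat >> h.py <<'E'
def head_fit(c,st,v_back=(272,287),v_end=(316,372),verbose=True):
    T=((cloud(c,st)-st["ee_pos"])@q2R(st["tool_rot"]))
    def pl(v0,v1,u0=292,u1=334):
        Q=T[v0:v1,u0:u1].reshape(-1,3);Q=Q[np.isfinite(Q).all(1)]
        for _ in range(4):
            m=Q.mean(0);n=np.linalg.svd(Q-m,full_matrices=False)[2][2];r=(Q-m)@n;Q=Q[np.abs(r)<max(2.2*r.std(),.3)]
        return m,n,r.std(),len(Q)
    mb,nb,sb,kb=pl(*v_back);me,ne,se,ke=pl(*v_end)
    nb*=-np.sign(nb[2])       # own z (eyepiece), points -tool z
    ne*=-np.sign(ne[1])       # own x, points -tool y
    if verbose: print("back",nb.round(3),sb,kb,"end",ne.round(3),se,ke,"angle between",np.degrees(np.arccos(nb@ne)),"thetas",np.degrees(np.arctan2(-nb[1],-nb[2])),np.degrees(np.arctan2(ne[2],-ne[1])))
    return mb,nb,me,ne
E
python3 - <<'E'
from h import *
z=np.load("w12.npz");c={k:z[k] for k in z.files};c["k1"]=float(c["k1"])
for vb,ve in(((273,287),(316,372)),((273,284),(322,366)),((276,290),(330,376))):
    mb,nb,me,ne=head_fit(c,c,vb,ve)
    th=np.arctan2(-nb[1],-nb[2]);d=np.array([0,-np.cos(th),np.sin(th)]);n=np.array([0,-np.sin(th),-np.cos(th)])
    # wheel: own x=0 => end plane -26; own z=17 => back plane +17
    w=d*(me@d-26)+n*(mb@n+17);print("wheel tool",w.round(1),np.degrees(th))
T=((cloud(c,c)-c["ee_pos"])@q2R(c["tool_rot"]))
# lateral edges of head end face per row
for v in range(318,385,6):
    k=[u for u in range(270,360) if T[v,u,1]<-33];print(v,k[0],k[-1],(T[v,k[1],0]+T[v,k[-2],0])/2)
E
```

```text
back [ 0.003 -0.279 -0.96 ] 0.083114818240351 587 end [ 0.007 -0.961  0.277] 0.5333676262782089 2213 angle between 89.88870267947576 thetas 16.184075483014492 16.073783304949828
wheel tool [  0.  -16.1   4.9] 16.184075483014492
back [ 0.003 -0.279 -0.96 ] 0.08298574278514079 461 end [ 0.008 -0.961  0.276] 0.5394146221906287 1736 angle between 89.80556443663433 thetas 16.192618067380003 15.999579990055999
wheel tool [  0.  -16.1   4.9] 16.192618067380003
back [ 0.001 -0.276 -0.961] 0.10299145893503894 570 end [ 0.008 -0.961  0.275] 0.5297529027267036 1816 angle between 89.94095853790617 thetas 16.040869764206327 15.982194579801178
wheel tool [  0.  -16.1   4.9] 16.040869764206327
318 273 355 0.5176765422228646
324 273 355 0.6359549730627965
330 273 355 0.5676526547089376
336 273 355 0.5850166533636543
342 273 355 0.5956050331884928
348 273 355 0.5909876384560304
354 273 355 0.6690631311557285
360 273 355 0.5365231522400515
366 273 355 0.6236423119271244
372 273 355 0.5950596602274896
378 275 353 0.5777356978827486
384 278 349 0.4645271382724294
```

```bash
python3 - <<'E'
from h import *
z=np.load("w12.npz");c={k:z[k] for k in z.files};c["k1"]=float(c["k1"])
p=lambda x,y:(200+x/3,230+y/3)
L=[p(247,500),p(247,600),p(285,500),p(285,600),p(365,500),p(365,600),p(405,500),p(405,600)]
W=onplane(c,L,160,c);print(W.round(1))
for i in range(0,8,2):
    d=W[i]-W[i+1];print("dir deg",np.degrees(np.arctan2(-d[1],-d[0])))
fx=W[3]-W[2]+W[5]-W[4];fx/=np.linalg.norm(fx);fy=np.cross([0,0,1],fx);print("fx",fx,"widths",[(W[i]-W[0])@fy for i in(2,4,6)])
mid=(W[2]+W[3]+W[4]+W[5])/4;print("mid line pt",mid)
b=onplane(c,[p(210,616),p(480,616)],178,c);print("bar edge",b,(b-mid)@fx,np.degrees(np.arctan2(*(b[1]-b[0])[[1,0]])))
P=cloud(c,c);
for a in[(265,560),(385,560),(300,640),(265,630)]:
    u,v=map(int,p(*a));print(a,P[v,u].round(1))
E
```

```text
[[ 471.2 -434.9  160. ]
 [ 499.2 -442.   160. ]
 [ 473.6 -425.2  160. ]
 [ 501.6 -432.2  160. ]
 [ 478.7 -404.8  160. ]
 [ 506.7 -411.5  160. ]
 [ 481.2 -394.6  160. ]
 [ 509.4 -401.1  160. ]]
dir deg -14.371154614106022
dir deg -14.056283818735144
dir deg -13.39369712498123
dir deg -13.06187841965863
fx [ 0.97144622 -0.23725987  0.        ] widths [np.float64(9.97144332435567), np.float64(30.973288672879356), np.float64(41.48927256356499)]
mid line pt [ 490.15861909 -418.42174833  160.        ]
bar edge [[ 490.73730135 -448.38377894  178.        ]
 [ 507.27168808 -382.35221747  178.        ]] [7.6709463  8.06657378] 75.94212001672558
(265, 560) [ 487.4 -434.3  161.8]
(385, 560) [ 495.2 -403.6  161.5]
(300, 640) [ 512.8 -430.8  161.6]
(265, 630) [ 508.  -439.5  161.4]
```

```bash
python3 - <<'E'
from rig import bot
from h import *
fx=np.array([.9714,-.2373,0]);fy=np.array([.2373,.9714,0]);mid=np.array([490.16,-418.42,160])
z=np.load("w12.npz");c={k:z[k] for k in z.files};c["k1"]=float(c["k1"])
P=cloud(c,c)
Q=P[434:446,270:335].reshape(-1,3);k=np.isfinite(Q).all(1)&(Q[:,2]>150)&(Q[:,2]<185)
q=Q[k]-mid;print("face",np.percentile(q@fx,[5,25,50,75,95]).round(1),np.percentile(Q[k][:,2],[5,50,95]).round(1))
for v in(434,437,440,443,446,449): print(v,[((P[v,u]-mid)@fx).round(1) for u in (285,300,310,325)],P[v,300,2].round(1))
s=bot.read_camera("scene");d=bot.read_camera("side")
a=onplane(s,[(163,195.5),(172.3,199.7)],165);print("scene tips fx,fy",[(((x-mid)@fx).round(1),((x-mid)@fy).round(1)) for x in a])
a=onplane(d,[(340.3,149.6),(335.4,155.8)],165);print("side tips",[(((x-mid)@fx).round(1),((x-mid)@fy).round(1)) for x in a])
E
```

```text
face [18.  22.8 24.3 24.8 25.3] [151.9 161.  165.3]
434 [np.float64(17.3), np.float64(117.9), np.float64(117.6), np.float64(16.9)] 1.7
437 [np.float64(20.4), np.float64(24.8), np.float64(24.3), np.float64(19.6)] 153.5
440 [np.float64(22.6), np.float64(24.3), np.float64(24.5), np.float64(nan)] 158.4
443 [np.float64(24.4), np.float64(24.9), np.float64(23.6), np.float64(25.1)] 161.6
446 [np.float64(24.3), np.float64(24.4), np.float64(23.8), np.float64(24.6)] 166.4
449 [np.float64(-121.3), np.float64(24.8), np.float64(24.6), np.float64(24.0)] 169.7
scene tips fx,fy [(np.float64(-21.8), np.float64(-11.7)), (np.float64(-23.4), np.float64(17.4))]
side tips [(np.float64(-28.5), np.float64(-6.9)), (np.float64(-29.5), np.float64(30.2))]
```

The fork is now known from two sources that agree along x: cradle ≈ (493.5, −419.2, 160), opening direction yaw −13.7°, slot measured at 21 mm against 22 given. Moving to 75 mm in front of it, with the scope squared up and the collar 8.5 mm above the prongs, for another look.

```bash
cat >> h.py <<'E'
fx=np.array([.9714,-.2373,0]);fx/=np.linalg.norm(fx);fy=np.cross([0,0,1],fx);cradle=np.array([493.5,-419.2,160.])
PHI=np.arctan2(fy[1],fy[0])
t0=np.array([.008,-.961,.277]);w0=np.array([.6,-16.1,4.9])
def tcp_for(collar,t=t0,w=w0):
    M=tool_for(PHI,t);return np.asarray(collar)-M@(w-35*t/np.linalg.norm(t)),R2q(M)
E
python3 - <<'E'
from rig import bot
from h import *
p,q=tcp_for(cradle-75*fx+[0,0,60]);bot.servo_line(p,q,speed=100)
p,q=tcp_for(cradle-75*fx+[0,0,8.5]);bot.servo_line(p,q,speed=80)
bot.dwell(.3);st=bot.read_state();print(p,st["ee_pos"],st["clock"],st["ft_force"])
c=bot.read_camera("wrist");cv2.imwrite("pics/w13.png",c["image"])
np.savez("w13.npz",**{k:c[k] for k in c},ee_pos=st["ee_pos"],tool_rot=st["tool_rot"])
head_fit(c,st)
cc=cradle-75*fx
a,pt=scope_axis(bot,cc,40,140);print(a,np.degrees(np.arccos(a[2])),pt(168.5)-cc,pt(90)-cc)
for n in("side","scene"):
    c=bot.read_camera(n);u,v=proj(c,[cradle-35*fx])[0].astype(int);cv2.imwrite(f"pics/{n}13.png",cv2.resize(c["image"][max(v-60,0):v+60,u-70:u+70],None,fx=5,fy=5,interpolation=cv2.INTER_CUBIC));print(u,v)
E
```

```text
[ 420.77345672 -401.9132382   186.66844235] [ 420.84577665 -401.94981208  186.96730683] 23.6 [-0.26162115  0.27549282 -2.63737049]
back [ 0.002 -0.285 -0.959] 0.08008712300665817 630 end [ 0.014 -0.96   0.28 ] 0.5268187165312886 2205 angle between 89.71506142822338 thetas 16.56249176608971 16.27945693191512
[('side', 22, np.float64(10.0), np.float64(0.00030539964221506713)), ('scene', 10, np.float64(11.0), np.float64(0.00040019476559205556))]
[-0.01299541  0.01054825  0.99985992] 0.9590366212675782 [-1.76900739  0.10756195  8.5       ] [ -0.74872504  -0.72059135 -70.        ]
340 152
169 195
```

View pics/w13.png

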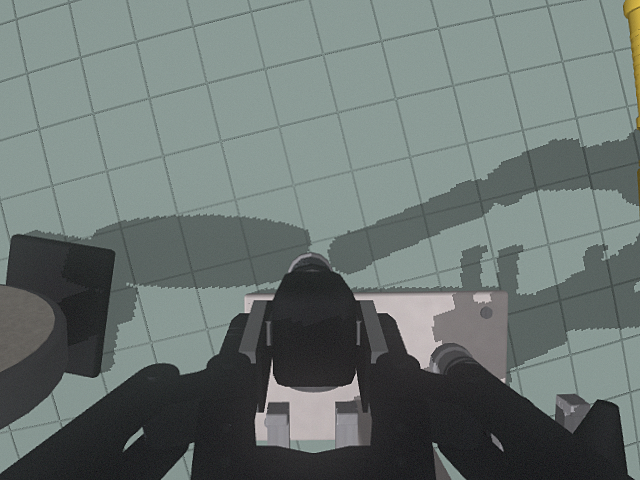

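View pics/side13.png

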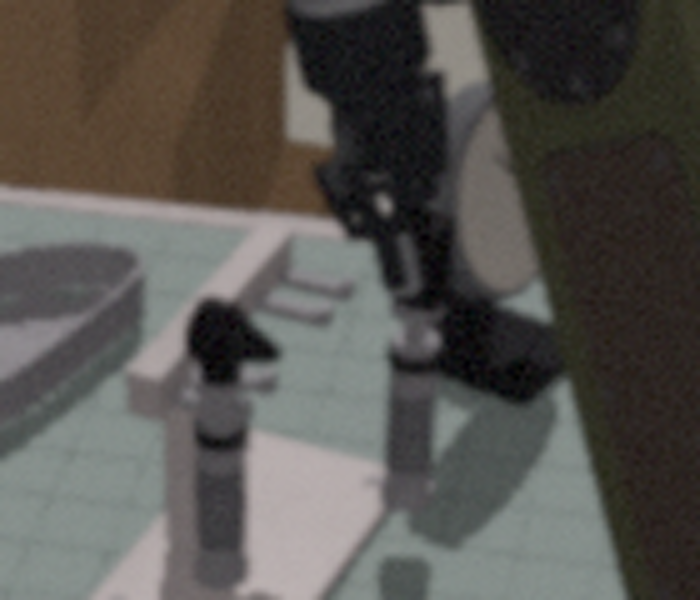

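View pics/scene13.png

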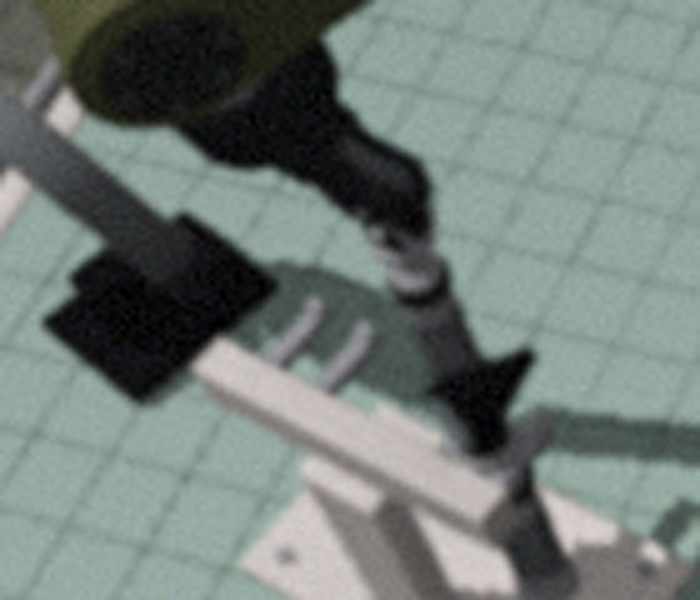

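```bash
python3 - <<'E'
from h import *
z=np.load("w13.npz");c={k:z[k] for k in z.files};c["k1"]=float(c["k1"])
cv2.imwrite("pics/w13c.png",cv2.resize(c["image"][370:455,240:400],None,fx=5,fy=5,interpolation=cv2.INTER_CUBIC))
P=cloud(c,c)
Q=P[240:430,0:120].reshape(-1,3);Q=Q[np.isfinite(Q).all(1)&(Q[:,2]>60)]-cradle
print("clock fx",np.percentile(Q@fx,[0,50,100]).round(),"fy",np.percentile(Q@fy,[0,50,99,100]).round(),"z",(Q[:,2]+160).min().round(),(Q[:,2]+160).max().round())
p=lambda v:[(u,v) for u in(268,289,336,359)]
for v in(405,412):
    print(v,[((P[v,u]-cradle)@fx).round(1).item() for u in(278,347)],[((P[v,u]-cradle)@fy).round(1).item() for u in(278,347)],[P[v,u,2].round(1).item() for u in(278,347)])
E
```

```text
clock fx [-70. -46.  -7.] fy [-222. -154.  -46.  -44.] z 61.0 263.0
405 [-26.0, -26.1] [-16.5, 15.9] [157.6, 158.1]
412 [-25.9, -26.2] [-15.9, 15.3] [164.9, 165.7]
```

View pics/w13c.png

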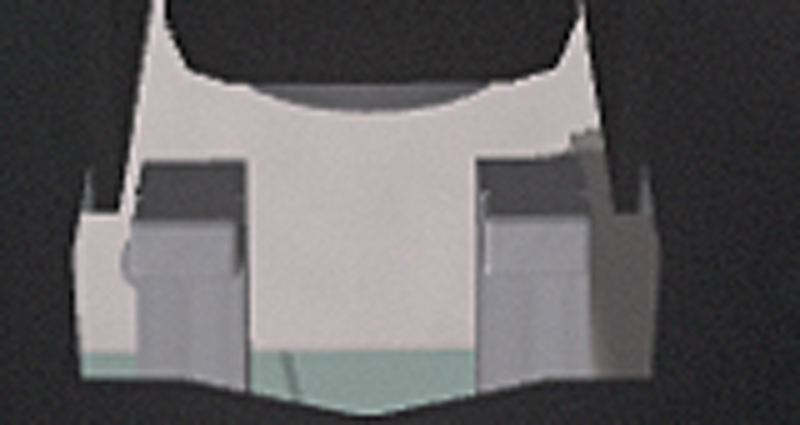

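```bash
python3 - <<'E'
from h import *
z=np.load("w13.npz");c={k:z[k] for k in z.files};c["k1"]=float(c["k1"])
p=lambda x,y:(240+x/5,370+y/5)
for y,h in((215,165),(160,152)):
    W=onplane(c,[p(248,y),p(475,y),p(138,y),p(590,y)],h,c)-cradle;print(h,(W@fx).round(1),(W@fy).round(1))
# scope collar expected, tool pose
M=q2R(c["tool_rot"]);col=c["ee_pos"]+M@(w0-35*t0/np.linalg.norm(t0))-cradle;print("collar",col@fx,col@fy,col[2])
W=onplane(c,[p(250,88),p(490,85),p(368,112)],168.5+6,c)-cradle;print("collar seen",(W@fx).round(1),(W@fy).round(1))
E
```

```text
165 [-25.5 -25.4 -25.5 -25.3] [-10.7   9.9 -20.7  20.3]
152 [-25.  -24.9 -25.  -24.8] [-11.3  10.7 -21.9  21.8]
collar -74.91346654842441 -0.02266935817974737 8.798652302560328
collar seen [-41.2 -41.4 -39.1] [-10.   10.5   0.1]
```

```bash
python3 - <<'E'
from h import *
z=np.load("w13.npz");c={k:z[k] for k in z.files};c["k1"]=float(c["k1"])
P=cloud(c,c)
Q=P[235:405,0:115].reshape(-1,3);Q=Q[np.isfinite(Q).all(1)&(Q[:,2]>8)]-cradle
for lo,hi in((8,60),(60,140),(140,200),(200,280)):
    k=(Q[:,2]+160>lo)&(Q[:,2]+160<=hi)
    if k.any(): print(lo,hi,k.sum(),"fx",np.percentile(Q[k]@fx,[1,99]).round(),"fy",np.percentile(Q[k]@fy,[1,99]).round())
T=(Q+cradle-c["ee_pos"])@q2R(c["tool_rot"]);k=Q[:,2]>40;print(np.percentile(T[k],[1,99],axis=0).round())
E
```

```text
8 60 8419 fx [-100.   13.] fy [-253. -167.]
60 140 5726 fx [-67. -14.] fy [-213. -147.]
140 200 1299 fx [-41. -18.] fy [-163. -149.]
200 280 181 fx [-70. -68.] fy [-53. -49.]
[[-52. -66.  11.]
 [-48. -60.  13.]]
```

Fork tip faces are seen at −26 mm, as they should be, and the slot centre is within 0.3 mm of my line. The clock is at least 147 mm away. Sliding in with a force guard.

```bash
python3 - <<'E'
from rig import bot
from h import *
for d in(-40,-10,-0.5):
    p,q=tcp_for(cradle+d*fx-.3*fy+[0,0,8.3]);r=bot.servo_line(p,q,speed=35,until_force=5)
    st=bot.read_state();print(d,r,(st["ee_pos"]-p).round(2),st["ft_force"].round(2),st["clock"])
    if r:break
c=bot.read_camera("wrist");cv2.imwrite("pics/w14.png",c["image"])
for n in("side","scene"):
    c=bot.read_camera(n);u,v=proj(c,[cradle])[0].astype(int);cv2.imwrite(f"pics/{n}14.png",cv2.resize(c["image"][max(v-50,0):v+50,u-60:u+60],None,fx=6,fy=6,interpolation=cv2.INTER_CUBIC))
E
```

```text
-40 False [-0.11  0.    0.03] [-0.24  0.24 -3.78] 25.0
-10 False [-0.12 -0.01  0.03] [-0.85 -1.07 -3.28] 26.0083
-0.5 False [ 0.12  0.03 -0.18] [ 0.6   0.5  -4.17] 26.4333
```

View pics/side14.png

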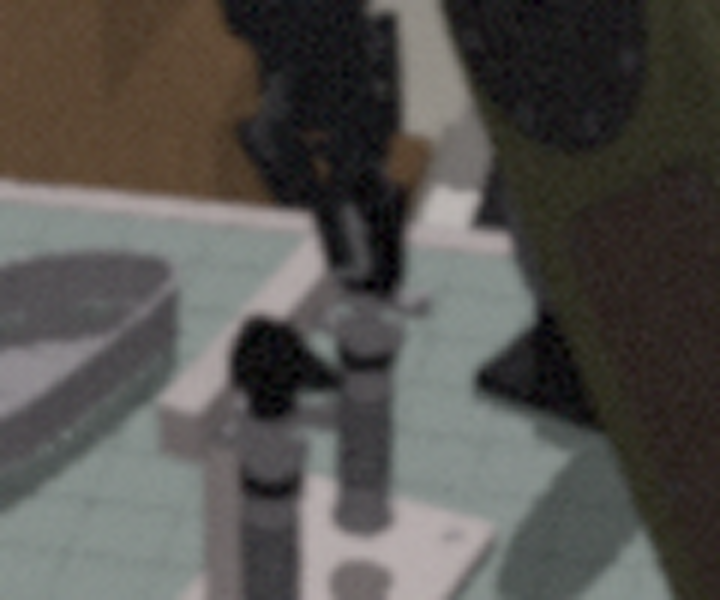

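View pics/scene14.png

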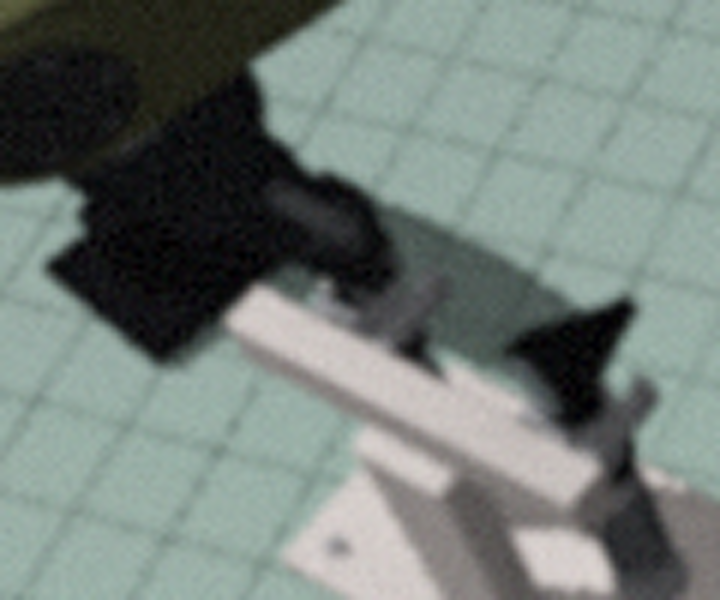

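The neck is in the slot and the wrist force hasn't changed. Lowering the collar onto the prongs.

```bash
python3 - <<'E'
from rig import bot
from h import *
F=lambda:np.mean([ (bot.dwell(.02),bot.read_state()["ft_force"])[1] for _ in range(8)],0)
f0=F();print(f0.round(2))
p,q=tcp_for(cradle-.5*fx-.3*fy+[0,0,3]);print(bot.servo_line(p,q,speed=20,until_force=4))
p,q=tcp_for(cradle-.5*fx-.3*fy+[0,0,-5]);print(bot.servo_line(p,q,speed=8,until_force=3))
f1=F();st=bot.read_state();col=st["ee_pos"]+q2R(st["tool_rot"])@(w0-35*t0/np.linalg.norm(t0))-cradle
print((f1-f0).round(2),"collar",col@fx,col@fy,col[2],st["grip_width"],st["clock"])
bot.dwell(.3);print((F()-f0).round(2))
c=bot.read_camera("wrist");cv2.imwrite("pics/w15.png",c["image"])
for n in("side","scene"):
    c=bot.read_camera(n);u,v=proj(c,[cradle])[0].astype(int);cv2.imwrite(f"pics/{n}15.png",cv2.resize(c["image"][max(v-50,0):v+50,u-60:u+60],None,fx=6,fy=6,interpolation=cv2.INTER_CUBIC))
E
```

```text
[ 0.12  0.2  -3.09]
False
True
[ 0.89 -0.89  9.77] collar -0.43240073002168616 -0.35168046757854593 1.2089003785434898 30.6882743393206 27.7167
[ 0.87 -0.54  9.42]
```

View pics/side15.png

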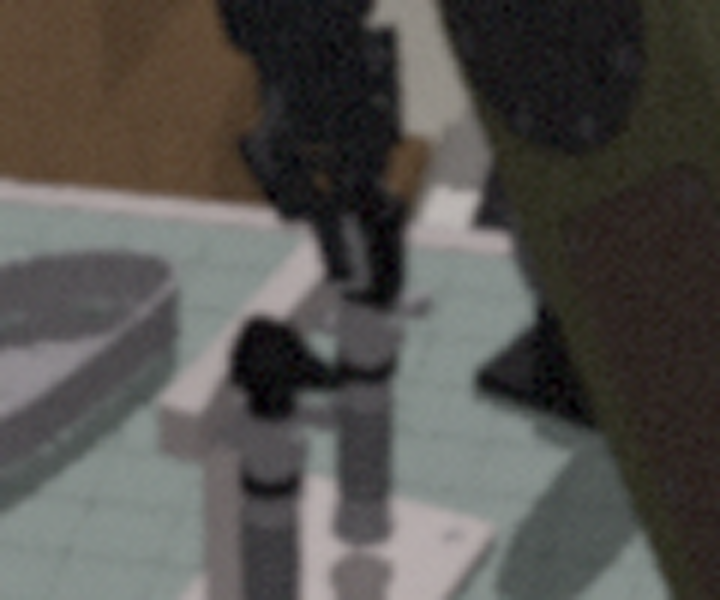

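View pics/w15.png

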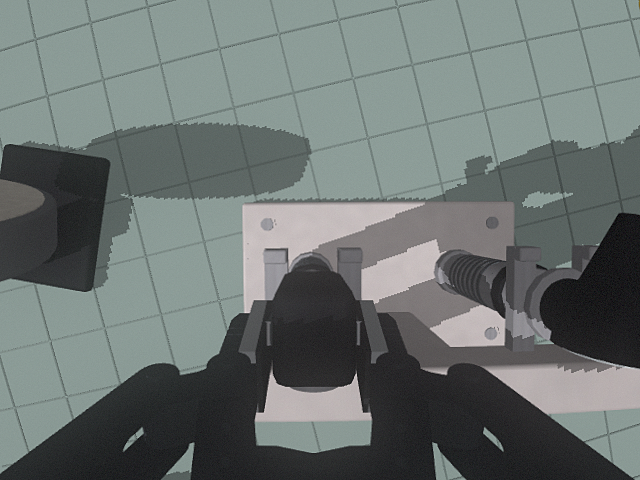

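The collar is down: about 9 N on the prongs, estimated height +1.2 mm, and centred between the prongs in the wrist view. I'll ease the push, open gradually, and retreat straight up.

```bash
python3 - <<'E'
from rig import bot
from h import *
F=lambda:np.mean([ (bot.dwell(.02),bot.read_state()["ft_force"])[1] for _ in range(6)],0)
st=bot.read_state();p=st["ee_pos"].copy()
bot.servo_line(p+[0,0,.3],speed=5);print(F().round(2))
for w in(32,33,34,35,37,40,46,55):
    bot.move_gripper(w,20);st=bot.read_state();print(w,round(st["grip_width"],1),st["ft_force"].round(2))
c=bot.read_camera("wrist");cv2.imwrite("pics/w16.png",c["image"]);print(st["clock"],(st["ee_pos"]-p).round(2))
E
```

```text
[ 0.49 -0.75 -0.9 ]
32 31.8 [ 0.33  0.08 -3.4 ]
33 33.2 [ 0.57  0.18 -2.93]
34 33.6 [ 0.29 -0.74 -3.22]
35 34.7 [ 0.63  0.33 -0.11]
37 36.9 [ 1.33  0.07 -0.18]
40 39.9 [ 0.32 -1.35 -0.3 ]
46 46.0 [ 0.17  0.56 -0.88]
55 54.8 [-0.44 -0.21  0.07]
30.65 [-0.01  0.    0.28]
```

View pics/w16.png

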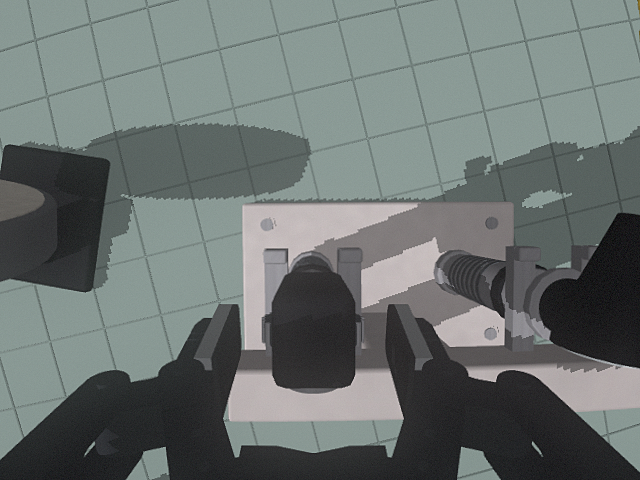

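```bash
python3 - <<'E'
from rig import bot
from h import *
st=bot.read_state();p=st["ee_pos"].copy()
print(bot.servo_line(p+[0,0,90],speed=80,until_force=6));
print(bot.servo_line(p+[0,0,110]-60*fx,speed=120))
bot.dwell(.3);st=bot.read_state();print(st["ee_pos"],st["ft_force"],st["clock"])
a,pt=scope_axis(bot,cradle,40,135,rad=40);print(a,np.degrees(np.arccos(a[2])),[((pt(z)-cradle)@v).round(1) for z in(160,90) for v in(fx,fy)])
c=bot.read_camera("wrist");cv2.imwrite("pics/w17.png",c["image"])
np.savez("w17.npz",**{k:c[k] for k in c},ee_pos=st["ee_pos"],tool_rot=st["tool_rot"])
for n in("side","scene"):
    c=bot.read_camera(n);u,v=proj(c,[cradle])[0].astype(int);cv2.imwrite(f"pics/{n}17.png",cv2.resize(c["image"][max(v-50,0):v+50,u-60:u+60],None,fx=6,fy=6,interpolation=cv2.INTER_CUBIC))
    cv2.imwrite(f"pics/{n}17f.png",c["image"])
E
```

```text
False
False
[ 435.11809908 -405.65393611  289.23560571] [-0.67487683  0.46286468  0.7861256 ] 32.95
few sceneTraceback (most recent call last):
  File "<stdin>", line 7, in <module>
  File "h.py", line 56, in scope_axis
    a=np.cross(N[0],N[1]);a/=np.linalg.norm(a);a*=np.sign(a[2])
                    ~^^^
IndexError: list index out of range
```

```bash
python3 - <<'E'
from rig import bot
from h import *
st=bot.read_state()
c=bot.read_camera("wrist");cv2.imwrite("pics/w17.png",c["image"])
np.savez("w17.npz",**{k:c[k] for k in c},ee_pos=st["ee_pos"],tool_rot=st["tool_rot"])
P=cloud(c,st)
for n in("side","scene"):
    c=bot.read_camera(n);u,v=proj(c,[cradle])[0].astype(int);cv2.imwrite(f"pics/{n}17.png",cv2.resize(c["image"][max(v-50,0):v+50,u-60:u+60],None,fx=6,fy=6,interpolation=cv2.INTER_CUBIC))
    cv2.imwrite(f"pics/{n}17f.png",c["image"])
Q=P.reshape(-1,3)-cradle;k=np.isfinite(Q).all(1)&(np.hypot(Q@fx,Q@fy)<30)&(Q[:,2]>50)&(Q[:,2]<75);Q=Q[k]
print("head top",k.sum(),np.median(Q[:,2]),(Q@fx).min(),(Q@fx).max(),(Q@fy).min(),(Q@fy).max())
E
```

```text
head top 2384 61.758832329516224 -17.66146523484226 16.278509313876828 -13.078557304545296 11.639143771750998
```

View pics/w17.png

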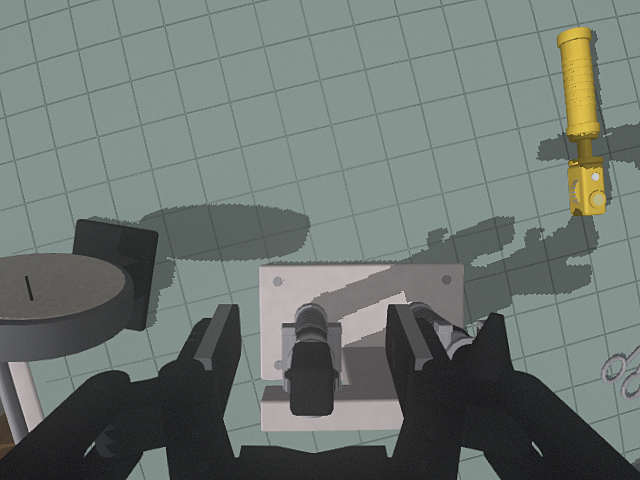

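View pics/side17.png

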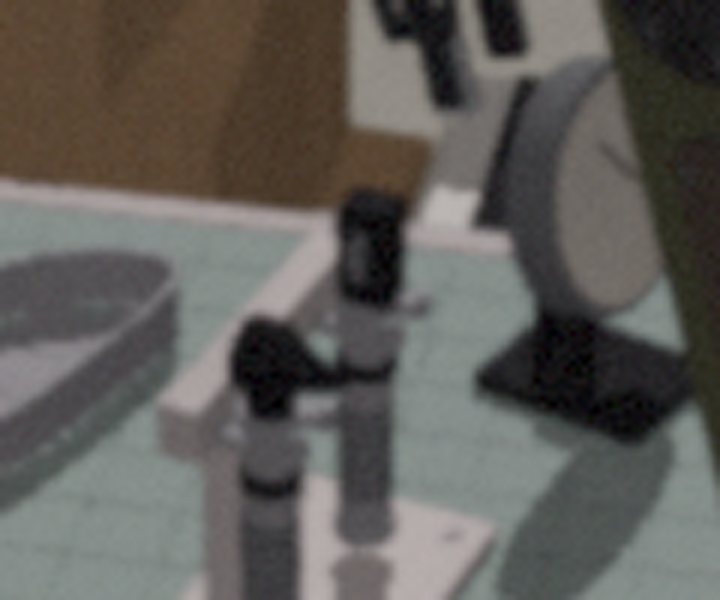

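View pics/scene17f.png

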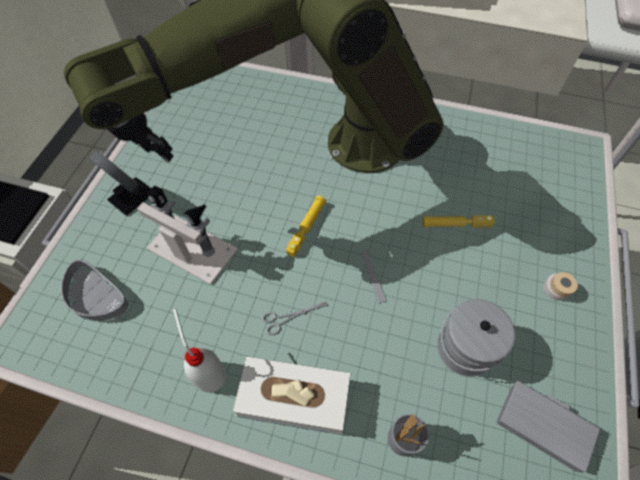

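```bash
python3 - <<'E'
from rig import bot
from h import *
st=bot.read_state();c=bot.read_camera("wrist");P=cloud(c,st)
Q=P.reshape(-1,3)-cradle;k=np.isfinite(Q).all(1)
B=Q[k&(np.abs(Q@fy)<8)&(np.abs(Q@fx+17)<5)&(Q[:,2]>15)&(Q[:,2]<57)]
T=Q[k&(np.abs(Q@fy)<8)&(np.abs(Q@fx)<10)&(Q[:,2]>55)&(Q[:,2]<70)]
for n,A in(("back",B),("top",T)):
    m=A.mean(0);v=np.linalg.svd(A-m,full_matrices=False)[2][2];print(n,len(A),"normal fx,fy,z",(v@fx).round(3),(v@fy).round(3),v[2].round(3))
s0=cv2.imread("pics/scene0.png");s1=bot.read_camera("scene")["image"]
for nm,(x0,y0,x1,y1) in dict(forceps=(262,297,330,336),blade=(360,250,388,303),oto=(186,203,214,225)).items():
    r=cv2.matchTemplate(s1[y0-12:y1+12,x0-12:x1+12],s0[y0:y1,x0:x1],cv2.TM_CCOEFF_NORMED);_,m,_,l=cv2.minMaxLoc(r);print(nm,m,(l[0]-12,l[1]-12))
bot.finish_job()
E
```

```text
back 540 normal fx,fy,z 1.0 -0.001 -0.006
top 983 normal fx,fy,z -0.006 -0.003 -1.0
forceps 0.6470852494239807 (0, 0)
blade 0.10663874447345734 (0, 0)
oto 0.9962197542190552 (0, 0)
the job is handed in; nothing more can be done
```

The ophthalmoscope is hanging upright in the free fork with its collar on both prongs. I handed the job in at about 33 s of the 66 s allowed, and no verdict was reported.

**What I did:** I pinched the wheel rims, lifted the scope, eased the grip until it swung, and gripped firmly again. I tilted the tool to cancel the remaining 16° of lean, then slid the neck in with no noticeable contact force. I set the collar down with about 9 N on the prongs while still holding it, then opened the gripper and backed away.

**Last checks:**
- **Upright:** the head's top and back faces are within 0.5° of square.
- **Height:** the head top is 61.8 mm above the prongs, against 61 mm expected.
- **Position:** the axis is within about 1 mm of the fork's centre.
- **Gripper:** it was clear of everything before I handed in.
- **Otoscope:** it matched its starting image with no shift.

**What disagreed or failed:**
- **Fingertip reach:** the fingertips did not stand 19 mm ahead of the TCP as stated. My first closing therefore caught the edge of the head. I reopened, felt for the surface and regripped lower.
- **Force setting:** lowering the grip force alone did not loosen the grip, so I eased it by opening in small steps.
- **First lean estimate:** about 11° was too low. The wrist depth gave 16°, and the wheel had shifted about 5 mm in the pads.
- **Final two-camera axis fit:** it failed because too little of the handle was in view. The wrist depth stood in for it.
- **Forceps and tongue blade:** the image match was weak for the forceps and inconclusive for the blade, probably because of the arm's shadow. By eye in the last scene view they were where they started.

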